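Find the stop setting of a tube cut-off jig with a leaf gauge

ROBOT

A 6-joint arm with a two-finger parallel gripper is mounted at the origin on a cart in front of the work surface, level with it; the furniture and walls round the work are solid. World frame = base frame: x ahead of the robot, y to its left, z up, the work surface at z = 0. Lengths are in m, angles in rad, forces in N, time in s.
With the tool pointing down it reaches from about 0.275 to 0.875 m from the base axis. Payload 12.5 kg.
Tool frame: the origin (TCP) lies at the very end of the fingers, on their centre line; the grasp point (between the pads) lies env.pinch_z behind it (env.pinch_z is the distance from the TCP to the grasp point, in m); z points along the fingers, y is the line along which they close (so a half turn about z gives the same grasp; the last joint's range is limited). The gripper opens to 85 mm and grips with 20 to 120 N. Pads are 22 mm wide; open, the fingers measure 114 mm over their backs; the gripper's body (76 mm by 85 mm) begins 54 mm behind the grasp point. The pads swing forward as they close: fully open they stand 13 mm farther back than shut.
Start: joints at [-1.368, 0.351, 1.652, -0, 1.139, -0.085], TCP at [0.156, -0.527, 0.231] pointing down, gripper open.
Joint ranges: [-2.75, 2.75], [-0.79, 2.1], [0.01, 2.65], [-1.57, 4.71], [0.07, 3.14], [-2.87, 2.87]. Speed limits (rad/s): [2.22, 2.22, 2.79, 3.14, 3.14, 3.14].

INTERFACE

Orientations are given as a rotation vector (axis times angle).
In Python, from rig import get_state, cams, hand_in, env gives the robot as it stands.
- The arm moves only by the tool play_rows, never from a script. Its argument "motion" is a list of rows, each a list of 7 numbers: the closure in counts, from 0 (fully open) to 255 (shut), then the shift along the world's x, y, z in cm, then the turn, a rotation vector about the world's x, y, z in degrees. In form: [[grip, dx, dy, dz, rx, ry, rz], ...]. A call has 1 to 10 rows; each row is the pose to reach, as a shift and turn from the pose commanded when the call began; what a row does not reach only later rows make up. A row lasts 1/12 s, in which the tool goes at most 41.7 mm and 7.16 degrees, less where a joint would pass 70% of its speed; a pose out of reach is approached as far as the arm can. A call with a gripper value outside its range is refused whole. The fingers move at their own pace and stop on an object; "newtons" is the grip in N (left out, the last holds). Time passes only in rows, so rows that repeat a pose let the fingers close. It gives the time, the measured TCP pose, the force, the opening and the grip force at its end, in the units of the state.
- get_state(): the state, without advancing time (a new reading comes with each control period).
- cams.read_camera(name): name is "scene" or "top"; returns a dict with "image" (384x512x3 uint8, blue, green, red), "depth" (384x512 float32, m along the optical axis (not along the pixel's ray), 0 where there is no reading), "fx", "fy", "cx", "cy" (pixels), "dist" ([k1, k2, p1, p2, k3] as OpenCV has them; the pictures are not rectified), "world_from_camera" (4x4, takes a point from camera to world coordinates). Camera axes: x right, y down, z forward; pixel columns grow to the right and rows downward; lengths in m; the calibration is good to about 2 mm. A picture is of the moment at which its call begins.
- hand_in(): hands the job in; it is judged then, once.
The state is a dict: "t": time; "q": joint angles; "joint_velocities": joint speeds; "effort": joint torques, N m; "tcp_pos": TCP position; "eef_rot": TCP orientation; "wrist_force": force on the tool from outside, world axes, zero at the start; "ft_torque": the same for the moment, N m; "finger_gap": opening from 0.0 (shut) to 1.0 (fully open); "grasp_force": force on a finger pad.
Only numpy, scipy, OpenCV 4.12 (cv2) and the standard library are available. Lean on these libraries where they do the work, as an engineer would, in place of code of your own. Each camera call takes 0.05 s, during which the arm holds its last target. There are 200 camera calls.

TASK

Somebody has left the stop of the tube cut-off jig at an unknown setting: take the leaf gauge out of its wooden rest and try its leaves upright in the gap between the saw fence and the narrow stop, with the gauge's flat back to the fence, first the thinnest and then the next thicker each time, letting each down to the jig's floor, until one binds on the stop and will not go in. Feel for it gently and never force a leaf; then put the last leaf that did go in back into the gap, down to the floor, and leave the gauge standing there by itself so that the setting can be read off. Do not disturb the things lying around.

Things in the scene. Friction and masses are not known exactly. Their poses are not given: they have to be found in the camera images.
- jig: Tube cut-off jig, screwed down. Aluminium base plate 128 (x) x 164 (y) x 10 mm; its top is the jig's floor, 10 mm over the bench. Across it stands the steel saw fence: 164 mm long (y), 9 mm thick, 24 mm high above the floor. Origin: on the bench under the middle of the fence's front face, which is the plane x = 0 of this frame and looks to -x, roughly to the robot; y along the fence, z up. A tube lies behind it.
- fence_mid (a point): Middle of the fence's front face at floor level. The stop stands before this point: a steel block 12 mm wide (6 mm either side of the middle), ending 14 mm above the floor, 10 mm lower than the fence, flat face to the fence; it is clamped and does not give. The gap between the two is unknown, 3.7 to 8.4 mm. The screw behind it is 19 mm high; for 20 mm before the fence the floor beside it is bare.
- leaf_gauge: Leaf gauge, about 150 g, 9 (x) x 76 (y) x 68 (z) mm, loose: four steel leaves under a dark holder bar (9 x 76 mm, 28 to 41 mm above the tips). Origin: its middle at the level of the tips; z up, y along the bar, x through their thickness. Leaves are 9 mm wide, 28 mm long, all flush with the bar's back (x = +4.5 mm): use that side to the fence; the last 2 mm of each tip are 0.6 mm less each side. Starts upright in its rest, back away from the robot.
- leaf1_tip (a point): Bottom middle of leaf 1, the thinnest (3 mm), at the robot's left end; at x = +3, y = +30 mm of the gauge. All leaves are equally long: with one home in the gap, the others stand on the jig's floor beside the stop and the gauge stands by itself.
- leaf2_tip (a point): Bottom middle of leaf 2 (5 mm); at x = +2, y = +10 mm of the gauge.
- leaf3_tip (a point): Bottom middle of leaf 3 (7 mm); at x = +1, y = -10 mm of the gauge.
- leaf4_tip (a point): Bottom middle of leaf 4, the thickest (9 mm); at x = 0, y = -30 mm of the gauge. It never fits.
- gauge_grip (a point): Point to grip: middle of the brass grip on the bar's middle, 56 mm above the leaf tips. The grip is 9 mm thick (x), 24 mm long (y) and stands from 41 to 68 mm above the tips; pinch its thickness.
- gauge_rest: Wooden rest for the gauge, fixed, 44 (x) x 104 (y) x 28 mm high, with a groove along y 10.4 mm wide, 92 mm long and 20 mm deep (its floor 8 mm over the bench) in which the leaf tips stand. Origin: centre of its underside.
- loupe: Bystander: folded loupe, black and steel, 26 x 64 x 15 mm, loose. Origin: centre of its underside.
- flux_tin: Bystander: round green tin, 73 x 70 x 28 mm, loose. Origin: centre of its underside.
- brass_dish: Bystander: shallow round brass dish, 55 mm across, 14 mm high, loose. Origin: centre of its underside.
- red_ring: Bystander: black and red polishing wheel, 62 mm across, 23 mm high, lying flat, loose. Origin: centre of its underside.
Mind the look-alikes: they are no part of the job. Leave any red look-alike of the leaf_gauge alone.

How it is judged:
By the outcome, as a careful person would: the job done as asked, in the order asked, and still so for the second after the job is handed in, with the robot touching nothing.
It also fails if it takes over 72 s, if anything falls off the work surface, if the arm or the gripper's body presses on something with over 40 N, if the wrist force passes 120 N, or if a joint passes its speed limit or range.

## Working session

There is one attempt and no reset: what is moved stays moved. The work goes in short steps, Python scripts to look and compute and a tool call to move; the robot and the scene stay as the last step left them, time stands still between calls to the robot, and variables do not carry over. Pictures are saved under pics/ and viewed, at most 10 in all, crops included, and the job is handed in when it is done.

Besides the shell and the picture viewer there is one more tool, called by a JSON object that holds its "method" and its "body", one argument or row to a line. play_rows: Moves the arm, as the interface text tells. Its arguments: {"type":"object","properties":{"motion":{"type":"array","items":{"type":"array","items":{"type":"number"}}},"newtons":{"type":"number"}},"required":["motion"]}

```bash
mkdir -p pics; ls; cat > h.py <<'E'
import numpy as np, cv2
from rig import get_state, cams, hand_in, env
def ray(c,u,v):
    K=np.array([[c['fx'],0,c['cx']],[0,c['fy'],c['cy']],[0,0,1.]])
    p=cv2.undistortPoints(np.array([[[u,v]]],float),K,np.array(c['dist'],float))[0,0]
    T=np.array(c['world_from_camera']); return T[:3,3],T[:3,:3]@np.array([p[0],p[1],1.])
def at_z(c,u,v,z):
    o,d=ray(c,u,v); return o+d*(z-o[2])/d[2]
def at_depth(c,u,v):
    o,d=ray(c,u,v); return o+d*c['depth'][int(round(v)),int(round(u))]
def tri(c1,p1,c2,p2):
    o1,d1=ray(c1,*p1); o2,d2=ray(c2,*p2)
    s=np.linalg.lstsq(np.c_[d1,-d2],o2-o1,rcond=None)[0]
    a,b=o1+d1*s[0],o2+d2*s[1]; return (a+b)/2,np.linalg.norm(a-b)
def proj(c,P):
    T=np.linalg.inv(np.array(c['world_from_camera']))
    K=np.array([[c['fx'],0,c['cx']],[0,c['fy'],c['cy']],[0,0,1.]])
    return cv2.projectPoints(np.array(P,float).reshape(-1,1,3),cv2.Rodrigues(T[:3,:3])[0],T[:3,3],K,np.array(c['dist'],float))[0][:,0]
E
python3 - <<'E'
from h import *
import pickle
s=get_state(); print(s, env.pinch_z)
C={n:cams.read_camera(n) for n in("scene","top")}
pickle.dump(C,open('c0.pkl','wb'))
for n in C:
    print(n,np.array(C[n]['world_from_camera']).round(3).tolist(),C[n]['fx'],C[n]['dist'])
    cv2.imwrite(f'pics/{n}0.png',C[n]['image'])
E
```

```text
pics
{'t': 0.0, 'q': array([-1.36760756e+00,  3.51193363e-01,  1.65244383e+00, -5.76569613e-06,
        1.13908693e+00, -8.46321091e-02]), 'joint_velocities': array([-3.45091416e-04, -7.34105064e-04,  3.05386460e-05,  8.23486523e-04,
        1.23304074e-03, -4.57381485e-05]), 'effort': array([ 1.96153737e-04, -5.06100082e+01, -2.91402787e+01, -1.66316471e-05,
        4.56220921e-03, -9.60133093e-06]), 'tcp_pos': array([ 0.15606314, -0.52704375,  0.2307744 ]), 'eef_rot': array([-3.10799918e+00, -4.50390864e-01,  1.13463137e-04]), 'wrist_force': array([-0.12000135,  0.85701479,  0.37000025]), 'ft_torque': array([0.01323658, 0.04100477, 0.0055983 ]), 'grasp_force': 0.0, 'finger_gap': 1.002943624286232} 0.0187
scene [[0.901, -0.328, 0.285, 0.29], [-0.434, -0.698, 0.57, -0.471], [0.012, -0.637, -0.771, 0.736], [0.0, 0.0, 0.0, 1.0]] 349.00150494613666 [-0.08504071  0.          0.          0.          0.        ]
top [[-0.017, -0.991, 0.136, 0.376], [-1.0, 0.017, 0.003, 0.013], [-0.005, -0.136, -0.991, 1.001], [0.0, 0.0, 0.0, 1.0]] 403.4853691947608 [-0.14419349  0.          0.          0.          0.        ]
```

View pics/scene0.png

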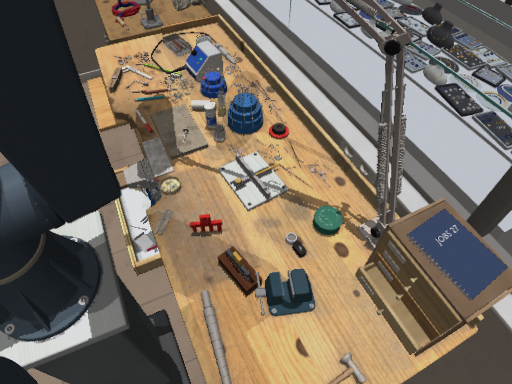

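View pics/top0.png

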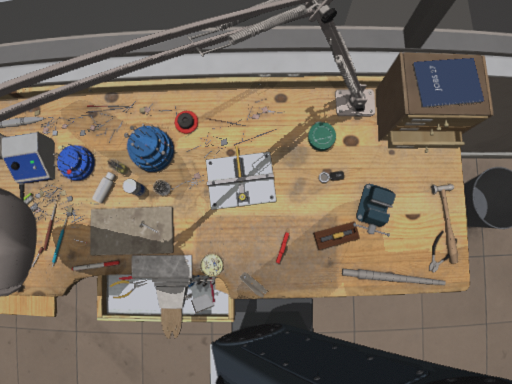

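The dark gauge stands in its brown rest (scene 238,268; top 336,235). The red look-alike is at scene 207,224 and top 283,247. The white jig is at scene 253,180 and top 241,182. The loupe is at scene 297,243, the tin at 327,219, the dish at 170,186 and the wheel at 279,130. Gauge candidates are the dark one in the rest (chosen) and the red one (rejected). Next, a close crop to check.

```bash
python3 - <<'E'
import pickle
from h import *
C=pickle.load(open('c0.pkl','rb'))
def crop(n,u,v,w=50,h=37,k=8):
    im=C[n]['image'][v-h:v+h,u-w:u+w]
    return cv2.resize(im,(400,300),interpolation=cv2.INTER_CUBIC)
a=np.vstack([np.hstack([crop('scene',240,268,40,30),crop('scene',254,180,40,30)]),np.hstack([crop('top',336,236,32,24),crop('top',241,182,40,30)])])
cv2.imwrite('pics/crops.png',a)
E
```

```text
(no output)
```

View pics/crops.png

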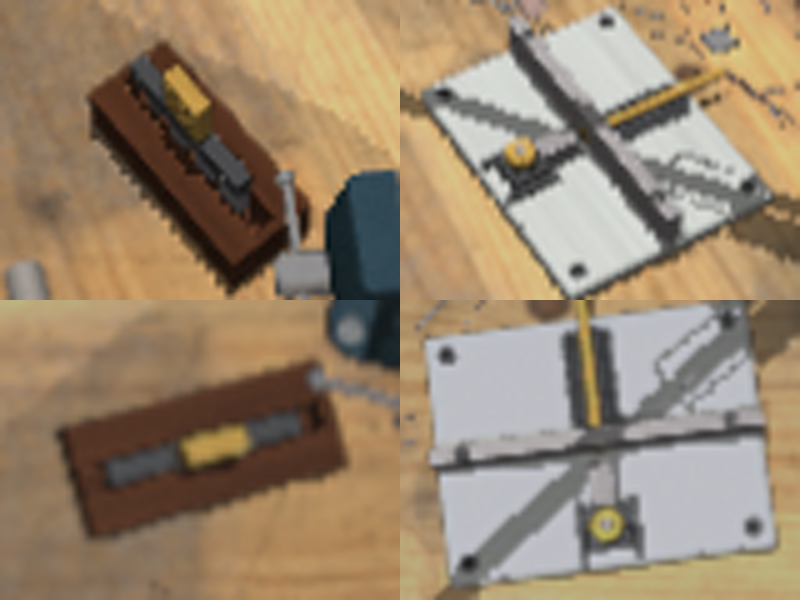

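```bash
cat >> h.py <<'E'
def cloud(c):
    K=np.array([[c['fx'],0,c['cx']],[0,c['fy'],c['cy']],[0,0,1.]])
    v,u=np.mgrid[0:384,0:512]
    p=cv2.undistortPoints(np.stack([u,v],-1).reshape(-1,1,2).astype(float),K,np.array(c['dist'],float)).reshape(384,512,2)
    d=c['depth'][...,None]; T=np.array(c['world_from_camera'])
    return np.concatenate([p*d,d],-1)@T[:3,:3].T+T[:3,3]
E
python3 - <<'E'
import pickle
from h import *
np.set_printoptions(precision=4,suppress=True)
C=pickle.load(open('c0.pkl','rb')); t,s=C['top'],C['scene']
T=lambda x,y:(304+(x+.5)/6.25-.5,212+(y-300+.5)/6.25-.5)
S=lambda x,y:(200+(x+.5)/5-.5,238+(y+.5)/5-.5)
TJ=lambda x,y:(201+(x-400+.5)/5-.5,152+(y-300+.5)/5-.5)
SJ=lambda x,y:(214+(x-400+.5)/5-.5,150+(y+.5)/5-.5)
print('grip top tri',tri(t,T(217,445),s,S(188,88)))
print('bar L end', tri(t,T(107,473),s,S(143,62)),'bar R', tri(t,T(302,422),s,S(240,175)))
for n,(a,b) in dict(fenceL=((432,462),(514,32)),fenceR=((765,423),(672,232)),knob=((606,524),(519,150))).items(): print(n,tri(t,TJ(*a),s,SJ(*b)))
for n in C:
    P=cloud(C[n]); ok=C[n]['depth']>0
    for lab,m in dict(grip=(P[...,2]>.064)&(P[...,2]<.085),bar=(P[...,2]>.04)&(P[...,2]<.06)).items():
        g=tri(t,T(217,445),s,S(188,88))[0]
        q=P[ok&m&(np.hypot(P[...,0]-g[0],P[...,1]-g[1])<.045)]
        if len(q)>3:
            w,V=np.linalg.eigh(np.cov(q[:,:2].T)); v=V[:,1]*np.sign(V[1,1]); print(n,lab,len(q),q.mean(0),q[:,2].min(),q[:,2].max(),'len',np.ptp(q[:,:2]@v),'yaw',np.degrees(np.arctan2(-v[0],v[1])))
    jc=np.array([.437,.05])
    j=(tri(t,TJ(432,462),s,SJ(514,32))[0]+tri(t,TJ(765,423),s,SJ(672,232))[0])/2
    q=P[ok&(P[...,2]>.027)&(P[...,2]<.042)&(np.hypot(P[...,0]-j[0],P[...,1]-j[1])<.1)]
    w,V=np.linalg.eigh(np.cov(q[:,:2].T)); v=V[:,1]*np.sign(V[1,1]); print(n,'fence',len(q),q.mean(0),np.ptp(q[:,:2]@v),'yaw',np.degrees(np.arctan2(-v[0],v[1])))
    # tall stuff
P=cloud(t)
for u,v in [(325,12),(345,70),(280,18),(200,45),(100,70),(355,100),(375,190),(365,222),(150,148),(187,122),(322,136)]: print(u,v,P[v,u])
E
```

```text
grip top tri (array([ 0.4084, -0.1502,  0.0773]), np.float64(0.002514667757055187))
bar L end (array([ 0.4007, -0.1138,  0.0444]), np.float64(0.004232911815110848)) bar R (array([ 0.4163, -0.1862,  0.0564]), np.float64(0.0009658129584538124))
fenceL (array([0.5404, 0.159 , 0.023 ]), np.float64(0.002234453640904785))
fenceR (array([ 0.5564, -0.0054,  0.0249]), np.float64(0.0020232205318220227))
knob (array([0.5065, 0.073 , 0.0306]), np.float64(0.0010619043278097976))
scene grip 69 [ 0.4081 -0.152   0.0748] 0.06421513160520609 0.07964867855004631 len 0.023820826495934033 yaw 14.694006016797745
scene bar 145 [ 0.4083 -0.1545  0.0489] 0.04007919528853998 0.0599682735252548 len 0.07627366872104624 yaw 14.496855404017897
scene fence 228 [0.5458 0.0712 0.0329] 0.16389859618962366 yaw 6.729210917591387
top grip 48 [ 0.4061 -0.148   0.0758] 0.06583138134308542 0.08140845079100378 len 0.02433880551157344 yaw 11.628585967901282
top bar 77 [ 0.4056 -0.1456  0.0496] 0.04157438218735254 0.058810198784972956 len 0.07388026092209349 yaw 14.401320705107967
top fence 315 [0.5438 0.0763 0.0336] 0.16334426795015566 yaw 6.209365411902169
325 12 [ 0.7305 -0.0806  0.4515]
345 70 [ 0.7241 -0.1464  0.2589]
280 18 [ 0.6885 -0.0095  0.5024]
200 45 [0.6274 0.0924 0.5437]
100 70 [0.8107 0.4125 0.1126]
355 100 [ 0.7335 -0.2071  0.0698]
375 190 [ 0.5081 -0.2382  0.0862]
365 222 [ 0.4367 -0.219   0.0537]
150 148 [0.6163 0.285  0.0908]
187 122 [0.7    0.2117 0.0222]
322 136 [ 0.6549 -0.128   0.0282]
```

The close crop confirms the dark gauge with its brass grip, upright in the rest. It is at about (0.407, -0.150), grip top 76 mm, yaw 14.5°. The fence centre is at about (0.545, 0.074), yaw 6.5°. Now to move over the grip.

{"method": "play_rows", "body": {
  "motion": [
    [0, 25.1, 37.7, -5, 0, 0, 88],
    [0, 25.1, 37.7, -5, 0, 0, 88],
    [0, 25.1, 37.7, -5, 0, 0, 88],
    [0, 25.1, 37.7, -5, 0, 0, 88],
    [0, 25.1, 37.7, -5, 0, 0, 88],
    [0, 25.1, 37.7, -5, 0, 0, 88],
    [0, 25.1, 37.7, -5, 0, 0, 88],
    [0, 25.1, 37.7, -5, 0, 0, 88],
    [0, 25.1, 37.7, -5, 0, 0, 88],
    [0, 25.1, 37.7, -5, 0, 0, 88]
  ]
}}

```text
t: 0.93
tcp_pos: [0.3862, -0.1807, 0.1854]
eef_rot: [2.251, 2.191, 0.0]
wrist_force: [2.3, -0.7, -0.1]
finger_gap: 1.002
grasp_force: 0.0
```

{"method": "play_rows", "body": {
  "motion": [
    [0, 0, 0, 0, 0, 0, 0],
    [0, 0, 0, 0, 0, 0, 0],
    [0, 0, 0, 0, 0, 0, 0]
  ]
}}

```text
t: 1.18
tcp_pos: [0.3855, -0.1828, 0.1855]
eef_rot: [-2.258, -2.184, 0.0]
wrist_force: [0.8, -1.2, 0.2]
finger_gap: 0.998
grasp_force: 0.0
```

```bash
cat >> h.py <<'E'
def pose():
    s=get_state(); r=cv2.Rodrigues(s['eef_rot'])[0]
    print('t',round(s['t'],2),'pos',(s['tcp_pos']*1000).round(2),'yaw',np.degrees(np.arctan2(r[1,1],r[0,1])).round(2),'z',r[:,2].round(4),'F',s['wrist_force'].round(2),'M',s['ft_torque'].round(3),'gap',round(s['finger_gap'],3),'g',s['grasp_force'])
    return s
E
python3 -c "
from h import *
pose()"
```

```text
t 1.18 pos [ 385.45 -182.76  185.48] yaw -1.92 z [-4.e-04  0.e+00 -1.e+00] F [ 0.77 -1.15  0.2 ] M [0.006 0.026 0.012] gap 0.998 g 0.0
```

{"method": "play_rows", "body": {
  "motion": [
    [0, 2.15, 3.3, 0, 0, 0, 16.4],
    [0, 2.15, 3.3, 0, 0, 0, 16.4],
    [0, 2.15, 3.3, 0, 0, 0, 16.4],
    [0, 2.15, 3.3, -4, 0, 0, 16.4],
    [0, 2.15, 3.3, -8, 0, 0, 16.4],
    [0, 2.15, 3.3, -10.5, 0, 0, 16.4],
    [60, 2.15, 3.3, -10.5, 0, 0, 16.4],
    [120, 2.15, 3.3, -10.5, 0, 0, 16.4],
    [120, 2.15, 3.3, -10.5, 0, 0, 16.4]
  ],
  "newtons": 20
}}

```text
t: 1.93
tcp_pos: [0.4077, -0.1508, 0.082]
eef_rot: [1.924, 2.481, 0.0]
wrist_force: [1.2, 0.7, 0.9]
finger_gap: 0.604
grasp_force: 0.0
```

```bash
python3 - <<'E'
from h import *
import pickle
pose()
C={n:cams.read_camera(n) for n in("scene","top")}
pickle.dump(C,open('c1.pkl','wb'))
a=[cv2.resize(C['scene']['image'][222:297,195:295],(400,300),interpolation=cv2.INTER_CUBIC),cv2.resize(C['top']['image'][200:260,300:380],(400,300),interpolation=cv2.INTER_CUBIC)]
cv2.imwrite('pics/g1.png',np.hstack(a))
E
```

```text
t 1.93 pos [ 407.7  -150.82   81.99] yaw 14.4 z [ 1.6e-03 -8.0e-04 -1.0e+00] F [1.22 0.72 0.95] M [ 0.021 -0.003  0.033] gap 0.604 g 0.0
```

View pics/g1.png

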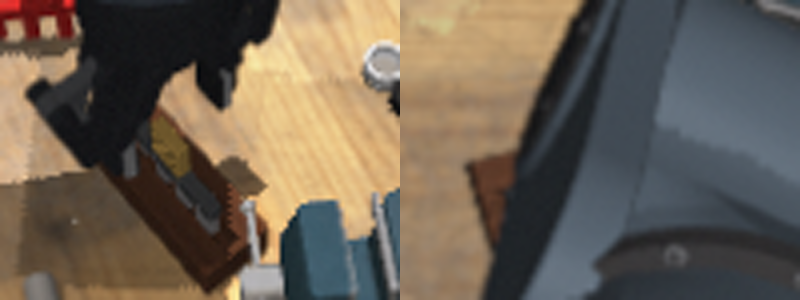

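The open fingers straddle the brass grip (crop 170,150): the near pad is at about 130,165 and the far one at 220,95. I go down and close gently, watching the force.

{"method": "play_rows", "body": {
  "motion": [
    [120, 0, 0, -2, 0, 0, 0],
    [170, 0, 0, -3.7, 0, 0, 0],
    [205, 0, 0, -3.7, 0, 0, 0],
    [205, 0, 0, -3.7, 0, 0, 0],
    [212, 0, 0, -3.7, 0, 0, 0],
    [212, 0, 0, -3.7, 0, 0, 0],
    [212, 0, 0, -3.7, 0, 0, 0]
  ],
  "newtons": 20
}}

```text
t: 2.62
tcp_pos: [0.4076, -0.1499, 0.0445]
eef_rot: [1.922, 2.483, 0.0]
wrist_force: [0.1, -0.8, 0.0]
finger_gap: 0.167
grasp_force: 0.0
```

```bash
python3 -c "
from h import *
pose()"
```

```text
t 2.62 pos [ 407.65 -149.88   44.5 ] yaw 14.51 z [ 1.5e-03 -7.0e-04 -1.0e+00] F [ 0.06 -0.77  0.04] M [ 0.028 -0.028  0.035] gap 0.167 g 0.0
```

{"method": "play_rows", "body": {
  "motion": [
    [217, 0, 0, 0, 0, 0, 0],
    [217, 0, 0, 0, 0, 0, 0],
    [222, 0, 0, 0, 0, 0, 0],
    [222, 0, 0, 0, 0, 0, 0]
  ]
}}

```text
t: 2.95
tcp_pos: [0.4072, -0.1496, 0.0436]
eef_rot: [1.923, 2.484, 0.0]
wrist_force: [-0.2, 0.6, -1.3]
finger_gap: 0.131
grasp_force: 0.0
```

{"method": "play_rows", "body": {
  "motion": [
    [230, 0, 0, 0, 0, 0, 0],
    [235, 0, 0, 0, 0, 0, 0],
    [240, 0, 0, 0, 0, 0, 0],
    [240, 0, 0, 0, 0, 0, 0]
  ],
  "newtons": 20
}}

```text
t: 3.28
tcp_pos: [0.4075, -0.1496, 0.0436]
eef_rot: [1.923, 2.484, 0.0]
wrist_force: [4.2, 3.7, -0.4]
finger_gap: 0.102
grasp_force: 20.2
```

```bash
python3 -c "
from h import *
pose()"
```

```text
t 3.28 pos [ 407.51 -149.61   43.63] yaw 14.51 z [ 7.e-04 -1.e-04 -1.e+00] F [ 4.25  3.68 -0.41] M [ 0.701 -0.799  0.103] gap 0.102 g 20.196784883737564
```

{"method": "play_rows", "body": {
  "motion": [
    [255, 0, 0, 0.3, 0, 0, 0],
    [255, 0, 0, 0.8, 0, 0, 0],
    [255, 0, 0, 1.6, 0, 0, 0],
    [255, 0, 0, 3, 0, 0, 0],
    [255, 0, 0, 5, 0, 0, 0],
    [255, 0, 0, 6.5, 0, 0, 0],
    [255, 0, 0, 6.5, 0, 0, 0],
    [255, 0, 0, 6.5, 0, 0, 0],
    [255, 0, 0, 6.5, 0, 0, 0]
  ],
  "newtons": 60
}}

```text
t: 4.03
tcp_pos: [0.4065, -0.1494, 0.1078]
eef_rot: [-1.922, -2.483, 0.001]
wrist_force: [0.7, -0.0, -1.2]
finger_gap: 0.091
grasp_force: 59.9
```

```bash
python3 - <<'E'
from h import *
import pickle
pose()
C={n:cams.read_camera(n) for n in("scene","top")}
pickle.dump(C,open('c2.pkl','wb'))
pose()
a=[cv2.resize(C['scene']['image'][192:297,190:330],(800,600),interpolation=cv2.INTER_CUBIC)]
cv2.imwrite('pics/g2.png',np.hstack(a))
E
```

```text
t 4.03 pos [ 406.53 -149.44  107.81] yaw 14.5 z [-1.3e-03  5.0e-04 -1.0e+00] F [ 0.66 -0.01 -1.18] M [ 0.023 -0.044 -0.004] gap 0.091 g 59.90631245076656
t 4.13 pos [ 406.51 -149.37  107.63] yaw 14.51 z [-1.8e-03  8.0e-04 -1.0e+00] F [-0.04 -0.32 -1.36] M [ 0.027  0.022 -0.001] gap 0.096 g 59.905410474166274
```

View pics/g2.png

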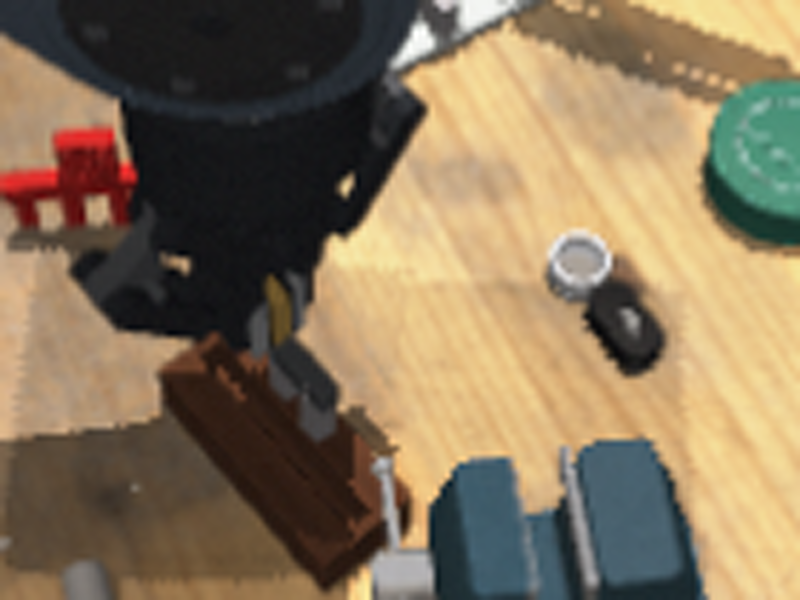

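```bash
python3 - <<'E'
from h import *
import pickle
np.set_printoptions(precision=4,suppress=True)
C=pickle.load(open('c0.pkl','rb'))
def ext(q,yaw):
    a=np.radians(yaw); ex=np.array([np.cos(a),np.sin(a)]); ey=np.array([-np.sin(a),np.cos(a)])
    X,Y=q[:,:2]@ex,q[:,:2]@ey
    cx,cy=(X.min()+X.max())/2,(Y.min()+Y.max())/2
    return cx*ex+cy*ey,np.ptp(X),np.ptp(Y)
for n in C:
    P=cloud(C[n]); ok=C[n]['depth']>0
    R=lambda c,r:ok&(np.hypot(P[...,0]-c[0],P[...,1]-c[1])<r)
    z=P[...,2]
    q=P[R((.407,-.15),.045)&(z>.04)&(z<.053)]; print(n,'bar',ext(q,14.5))
    q=P[R((.407,-.15),.045)&(z>.07)&(z<.082)]; print(n,'grip',ext(q,14.5),q[:,2].mean())
    q=P[R((.545,.074),.1)&(z>.031)&(z<.038)]; print(n,'fence top',ext(q,6.5),len(q),np.median(q[:,2]))
    # base-plate: bright pixels z 5..15mm
    im=C[n]['image'].min(-1)
    m=R((.545,.074),.12)&(z>.004)&(z<.04)&(im>150)
    rect=cv2.minAreaRect(P[m][:,:2].astype(np.float32)); print(n,'plate',rect)
    q=P[R((.545,.074),.09)&(z>.0315)&(z<.038)]
    # robust line
    l=cv2.fitLine(q[:,:2].astype(np.float32),cv2.DIST_HUBER,0,.001,.001).ravel(); print(n,'fence yaw',np.degrees(np.arctan2(-l[0]*np.sign(l[1]),abs(l[1]))),np.median(P[R((.545,.074),.05)&(im>150)][:,2]))
    # stop candidates
    a=np.radians(6.5); dx=(P[...,0]-.545)*np.cos(a)+(P[...,1]-.074)*np.sin(a); dy=-(P[...,0]-.545)*np.sin(a)+(P[...,1]-.074)*np.cos(a)
    m=ok&(dx>-.05)&(dx<-.006)&(abs(dy)<.02)&(z>.019)&(z<.030)
    print(n,'stop/knob',np.c_[dx[m],dy[m],z[m]].round(4).tolist()[:60])
C2=pickle.load(open('c2.pkl','rb'))
P=cloud(C2['scene']);ok=C2['scene']['depth']>0;z=P[...,2]
a=np.radians(14.5);dx=(P[...,0]-.407)*np.cos(a)+(P[...,1]+.15)*np.sin(a); dy=-(P[...,0]-.407)*np.sin(a)+(P[...,1]+.15)*np.cos(a)
m=ok&(abs(dx)<.008)&(dy<-.012)&(dy>-.05)&(z>.06)&(z<.13); print('held',m.sum(),dx[m].min(),dx[m].max(),dy[m].min(),z[m].min(),z[m].max())
E
```

```text
scene bar (array([ 0.4091, -0.1505]), np.float64(0.010377270816350703), np.float64(0.07627350934183053))
scene grip (array([ 0.4086, -0.1507]), np.float64(0.009388002831407394), np.float64(0.02382221052440764)) 0.0762026438952356
scene fence top (array([0.5302, 0.0737]), np.float64(0.050967828696480755), np.float64(0.16389323755727708)) 179 0.03412940050658142
scene plate ((0.5527785420417786, 0.07739149034023285), (0.12752118706703186, 0.16294808685779572), 6.572197437286377)
scene fence yaw 6.2303114 0.010503491572666723
scene stop/knob [[-0.011, 0.0094, 0.0223], [-0.009, 0.0075, 0.023], [-0.008, 0.0039, 0.026], [-0.0186, 0.007, 0.0253], [-0.0163, 0.0057, 0.0252], [-0.0124, 0.0071, 0.0214], [-0.0113, 0.0036, 0.0242], [-0.0097, 0.0012, 0.0256], [-0.0346, 0.0112, 0.0269], [-0.025, 0.0067, 0.0255], [-0.0214, 0.0075, 0.0224], [-0.02, 0.0047, 0.0244], [-0.018, 0.0028, 0.025], [-0.0152, 0.0024, 0.0238], [-0.0118, 0.0029, 0.021], [-0.0117, -0.0021, 0.0261], [-0.008, -0.0011, 0.0228], [-0.0324, 0.0044, 0.0283], [-0.0296, 0.0039, 0.0271], [-0.0257, 0.0055, 0.0231], [-0.0235, 0.0041, 0.0231]
[... 2628 characters left out ...]
 0.0069, 0.024], [-0.0269, 0.0044, 0.0241], [-0.0272, 0.002, 0.0236], [-0.0276, -0.0004, 0.0241], [-0.0278, -0.0028, 0.0232], [-0.0277, 0.0123, 0.0191], [-0.0288, 0.0072, 0.0224], [-0.0291, 0.0048, 0.0221], [-0.0291, 0.0025, 0.0201], [-0.0302, -0.0025, 0.0231], [-0.0299, -0.0048, 0.0191], [-0.0306, 0.0101, 0.0199], [-0.031, 0.0076, 0.0207], [-0.0328, 0.0024, 0.0281], [-0.0329, 0.0, 0.0269], [-0.0333, -0.0024, 0.0275], [-0.0328, -0.0046, 0.0217], [-0.0332, 0.0104, 0.0208], [-0.0359, -0.0021, 0.0288], [-0.0359, -0.0045, 0.0266], [-0.0354, -0.0067, 0.0208], [-0.0354, 0.0131, 0.021]]
held 130 -0.0050276925780870126 0.004648324920642773 -0.03808197946949145 0.07377042160162173 0.12942871303604353
```

```bash
python3 - <<'E'
from h import *
import pickle
np.set_printoptions(precision=4,suppress=True)
C=pickle.load(open('c0.pkl','rb'))
a=np.radians(6.4); ex=np.array([np.cos(a),np.sin(a)]); ey=np.array([-np.sin(a),np.cos(a)])
for n in C:
    P=cloud(C[n]); ok=C[n]['depth']>0; X=P[...,:2]@ex; Y=P[...,:2]@ey; z=P[...,2]
    m=ok&(X>.53)&(X<.57)&(abs(Y-.0155)<.083)&(abs(Y-.0155)>.015)&(z>.031)&(z<.038)
    q=P[m]; l=np.polyfit(Y[m],X[m],1)
    print(n,m.sum(),'X',np.percentile(X[m],[0,5,50,95,100]),'mean',X[m].mean(),'yaw corr',-np.degrees(l[0]))
    m=ok&(X>.515)&(X<.531)&(abs(Y-.0155)<.02)&(z>.0215)&(z<.027); print('stop Y',Y[m].min(),Y[m].max(),'mean',Y[m].mean())
    for nm,g in dict(scene=(.40885,-.1506),top=(.4066,-.1496)).items():
        if nm==n: print('gauge',np.array(g)@ex,np.array(g)@ey)
print('tcp grasp',np.array([.4075,-.1496])@ex,np.array([.4075,-.1496])@ey)
E
```

```text
scene 144 X [0.5504 0.5508 0.5546 0.5599 0.5606] mean 0.5549994190519895 yaw corr -0.1415656209128843
stop Y 0.008126339142557204 0.023897015611267433 mean 0.014594666983489105
gauge 0.3895147925585372 -0.195235521558142
top 195 X [0.549  0.5495 0.5536 0.558  0.5589] mean 0.553650603048149 yaw corr -0.20800086025120887
stop Y 0.008135800658609192 0.021617237586295246 mean 0.015245906596120023
gauge 0.38739028367263223 -0.19399094854151716
tcp grasp 0.3882846747998767 -0.19409127058050285
```

{"method": "play_rows", "body": {
  "motion": [
    [255, 3, 4.4, 0, 0, 0, -4],
    [255, 6, 8.8, 0, 0, 0, -8.2],
    [255, 9, 13.2, 0, 0, 0, -8.2],
    [255, 11.5, 17, 0, 0, 0, -8.2],
    [255, 13.2, 19.5, 0, 0, 0, -8.2],
    [255, 13.2, 19.5, 0, 0, 0, -8.2],
    [255, 13.2, 19.5, 0, 0, 0, -8.2]
  ]
}}

```text
t: 4.72
tcp_pos: [0.541, 0.0491, 0.1076]
eef_rot: [-2.092, -2.344, -0.001]
wrist_force: [-0.5, 0.9, -1.2]
finger_gap: 0.092
grasp_force: 59.8
```

```bash
cat >> h.py <<'E'
A=np.radians(6.3); EX=np.array([np.cos(A),np.sin(A)]); EY=np.array([-np.sin(A),np.cos(A)])
def jp():
    s=pose(); p=s['tcp_pos'][:2]; f=s['wrist_force'][:2]
    print('X %.2f Y %.2f mm  Fx %.2f Fy %.2f'%(p@EX*1e3,p@EY*1e3,f@EX,f@EY))
E
python3 -c "
from h import *
jp()
C={n:cams.read_camera(n) for n in('scene','top')}
a=cv2.resize(C['scene']['image'][130:220,200:320],(800,600),interpolation=cv2.INTER_CUBIC)
cv2.imwrite('pics/j1.png',a)
jp()
"
```

```text
t 4.72 pos [541.02  49.14 107.62] yaw 6.51 z [ 4.e-04  6.e-04 -1.e+00] F [-0.47  0.93 -1.22] M [-0.022  0.047 -0.036] gap 0.092 g 59.76765821222216
X 543.14 Y -10.52 mm  Fx -0.36 Fy 0.98
t 4.82 pos [538.66  46.03 107.38] yaw 6.42 z [-2.e-03 -2.e-04 -1.e+00] F [-0.54 -0.2  -1.47] M [-0.012 -0.008  0.029] gap 0.094 g 59.7678131936118
X 540.46 Y -13.36 mm  Fx -0.56 Fy -0.14
```

View pics/j1.png

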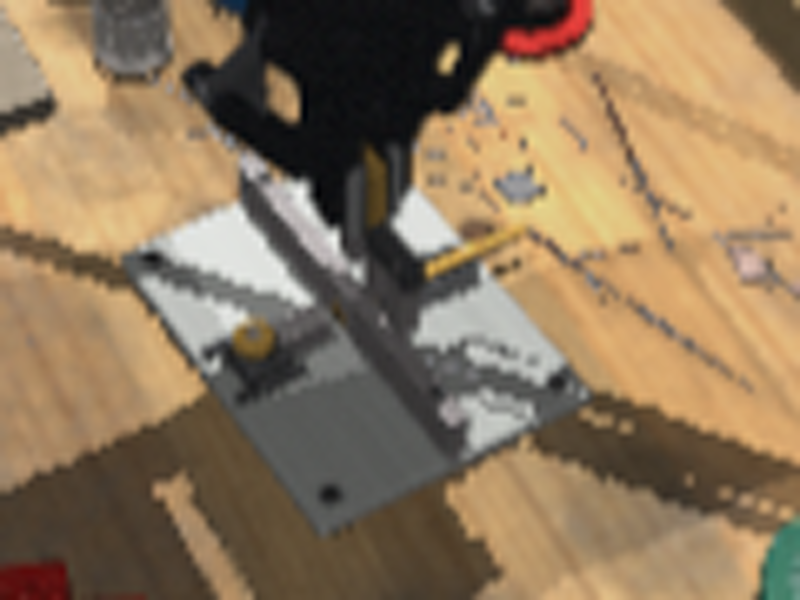

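The picture shows the gauge held upright over the jig, with the knob at 253,335 and the stop at about 310,335. I lower it until the tips stand between the stop top and the fence top, 5 mm short of the fence.

{"method": "play_rows", "body": {
  "motion": [
    [255, 0, 0, -1.5, 0, 0, 0],
    [255, 0, 0, -3, 0, 0, 0],
    [255, 0, 0, -3.8, 0, 0, 0],
    [255, 0, 0, -4.3, 0, 0, 0],
    [255, 0, 0, -4.3, 0, 0, 0],
    [255, 0, 0, -4.3, 0, 0, 0],
    [255, 0, 0, -4.3, 0, 0, 0]
  ]
}}

```text
t: 5.4
tcp_pos: [0.5395, 0.0451, 0.0662]
eef_rot: [2.096, 2.34, 0.001]
wrist_force: [-0.8, 0.6, -1.1]
finger_gap: 0.094
grasp_force: 59.9
```

```bash
python3 -c "
from h import *
jp()"
```

```text
t 5.4 pos [539.45  45.15  66.18] yaw 6.29 z [ 8.e-04 -0.e+00 -1.e+00] F [-0.79  0.65 -1.1 ] M [ 0.04  -0.014  0.007] gap 0.094 g 59.90921235177666
X 541.15 Y -14.32 mm  Fx -0.71 Fy 0.73
```

{"method": "play_rows", "body": {
  "motion": [
    [255, 0.05, 0, 0, 0, 0, 0],
    [255, 0.1, 0.01, 0, 0, 0, 0],
    [255, 0.15, 0.02, 0, 0, 0, 0],
    [255, 0.2, 0.02, 0, 0, 0, 0],
    [255, 0.25, 0.03, 0, 0, 0, 0],
    [255, 0.3, 0.03, 0, 0, 0, 0],
    [255, 0.3, 0.03, 0, 0, 0, 0],
    [255, 0.3, 0.03, 0, 0, 0, 0]
  ]
}}

```text
t: 6.07
tcp_pos: [0.5422, 0.0457, 0.0656]
eef_rot: [-2.096, -2.34, 0.0]
wrist_force: [0.2, 0.9, -1.8]
finger_gap: 0.095
grasp_force: 59.9
```

```bash
python3 -c "
from h import *
jp()"
```

```text
t 6.07 pos [542.17  45.71  65.56] yaw 6.32 z [-0. -0. -1.] F [ 0.18  0.9  -1.77] M [0.01  0.01  0.002] gap 0.095 g 59.90788745228201
X 543.91 Y -14.06 mm  Fx 0.28 Fy 0.88
```

{"method": "play_rows", "body": {
  "motion": [
    [255, 0.03, 0, 0, 0, 0, 0],
    [255, 0.06, 0, -0.1, 0, 0, 0],
    [255, 0.09, 0.01, -0.1, 0, 0, 0],
    [255, 0.12, 0.01, -0.1, 0, 0, 0],
    [255, 0.15, 0.02, -0.1, 0, 0, 0],
    [255, 0.15, 0.02, -0.1, 0, 0, 0],
    [255, 0.15, 0.02, -0.1, 0, 0, 0]
  ]
}}

```text
t: 6.65
tcp_pos: [0.5437, 0.0459, 0.0646]
eef_rot: [2.096, 2.34, -0.0]
wrist_force: [-0.2, 0.1, -1.8]
finger_gap: 0.093
grasp_force: 59.9
```

```bash
python3 -c "
from h import *
jp()"
```

```text
t 6.65 pos [543.67  45.87  64.57] yaw 6.31 z [-0. -0. -1.] F [-0.16  0.1  -1.81] M [ 0.034 -0.037  0.021] gap 0.093 g 59.90909204352647
X 545.42 Y -14.06 mm  Fx -0.15 Fy 0.11
```

Predicted contact is X≈545.5. I continue in fine steps.

{"method": "play_rows", "body": {
  "motion": [
    [255, 0.02, 0, 0, 0, 0, 0],
    [255, 0.04, 0, 0, 0, 0, 0],
    [255, 0.06, 0, 0, 0, 0, 0],
    [255, 0.08, 0.01, 0, 0, 0, 0],
    [255, 0.1, 0.01, 0, 0, 0, 0],
    [255, 0.1, 0.01, 0, 0, 0, 0],
    [255, 0.1, 0.01, 0, 0, 0, 0]
  ]
}}

```text
t: 7.23
tcp_pos: [0.5446, 0.046, 0.0645]
eef_rot: [-2.096, -2.34, 0.0]
wrist_force: [-0.2, -0.1, -1.2]
finger_gap: 0.101
grasp_force: 59.9
```

```bash
python3 -c "
from h import *
jp()"
```

```text
t 7.23 pos [544.65  45.98  64.55] yaw 6.31 z [-1.e-04 -0.e+00 -1.e+00] F [-0.16 -0.06 -1.23] M [0.036 0.025 0.009] gap 0.101 g 59.93776515126228
X 546.40 Y -14.06 mm  Fx -0.17 Fy -0.04
```

{"method": "play_rows", "body": {
  "motion": [
    [255, 0.02, 0, 0, 0, 0, 0],
    [255, 0.04, 0, 0, 0, 0, 0],
    [255, 0.06, 0, 0, 0, 0, 0],
    [255, 0.08, 0.01, 0, 0, 0, 0],
    [255, 0.1, 0.01, 0, 0, 0, 0],
    [255, 0.1, 0.01, 0, 0, 0, 0],
    [255, 0.1, 0.01, 0, 0, 0, 0]
  ]
}}

```text
t: 7.82
tcp_pos: [0.545, 0.046, 0.0644]
eef_rot: [-2.095, -2.339, 0.002]
wrist_force: [-5.8, -1.6, 0.7]
finger_gap: 0.092
grasp_force: 60.4
```

```bash
python3 -c "
from h import *
jp()"
```

```text
t 7.82 pos [544.99  46.02  64.43] yaw 6.31 z [-1.7e-03 -1.0e-04 -1.0e+00] F [-5.85 -1.64  0.69] M [-0.2    1.046 -0.052] gap 0.092 g 60.363056659698486
X 546.75 Y -14.07 mm  Fx -5.99 Fy -0.99
```

Fence contact is at X≈546.6 with a force of about 6 N and little yaw moment, so the back is flush. I ease the press and lower leaf 1.

{"method": "play_rows", "body": {
  "motion": [
    [255, -0.04, 0, 0, 0, 0, 0],
    [255, -0.04, 0, -0.1, 0, 0, 0],
    [255, -0.04, 0, -0.2, 0, 0, 0],
    [255, -0.04, 0, -0.3, 0, 0, 0],
    [255, -0.04, 0, -0.4, 0, 0, 0],
    [255, -0.04, 0, -0.5, 0, 0, 0],
    [255, -0.04, 0, -0.6, 0, 0, 0],
    [255, -0.04, 0, -0.7, 0, 0, 0],
    [255, -0.04, 0, -0.7, 0, 0, 0]
  ]
}}

```text
t: 8.57
tcp_pos: [0.5449, 0.0461, 0.0572]
eef_rot: [-2.095, -2.34, 0.001]
wrist_force: [-4.0, -0.2, -2.7]
finger_gap: 0.097
grasp_force: 59.9
```

```bash
python3 -c "
from h import *
jp()"
```

```text
t 8.57 pos [544.91  46.08  57.21] yaw 6.31 z [-9.e-04  0.e+00 -1.e+00] F [-3.97 -0.16 -2.68] M [-0.099  0.8   -0.022] gap 0.097 g 59.86784756183624
X 546.68 Y -14.00 mm  Fx -3.96 Fy 0.28
```

{"method": "play_rows", "body": {
  "motion": [
    [255, -0.01, 0, -0.15, 0, 0, 0],
    [255, -0.01, 0, -0.3, 0, 0, 0],
    [255, -0.01, 0, -0.45, 0, 0, 0],
    [255, -0.01, 0, -0.6, 0, 0, 0],
    [255, -0.01, 0, -0.75, 0, 0, 0],
    [255, -0.01, 0, -0.9, 0, 0, 0],
    [255, -0.01, 0, -0.98, 0, 0, 0],
    [255, -0.01, 0, -1.05, 0, 0, 0],
    [255, -0.01, 0, -1.1, 0, 0, 0],
    [255, -0.01, 0, -1.1, 0, 0, 0]
  ]
}}

```text
t: 9.4
tcp_pos: [0.5449, 0.0461, 0.0464]
eef_rot: [-2.095, -2.34, 0.001]
wrist_force: [-4.9, 0.4, -0.6]
finger_gap: 0.095
grasp_force: 60.2
```

```bash
python3 -c "
from h import *
jp()"
```

```text
t 9.4 pos [544.9   46.1   46.39] yaw 6.31 z [-7.e-04  0.e+00 -1.e+00] F [-4.87  0.41 -0.56] M [-0.106  0.971 -0.074] gap 0.095 g 60.21017074584961
X 546.66 Y -13.97 mm  Fx -4.80 Fy 0.94
```

{"method": "play_rows", "body": {
  "motion": [
    [255, -0.02, 0, -0.03, 0, 0, 0],
    [255, -0.02, 0, -0.06, 0, 0, 0],
    [255, -0.02, 0, -0.09, 0, 0, 0],
    [255, -0.02, 0, -0.12, 0, 0, 0],
    [255, -0.02, 0, -0.15, 0, 0, 0],
    [255, -0.02, 0, -0.15, 0, 0, 0]
  ]
}}

```text
t: 9.9
tcp_pos: [0.545, 0.0461, 0.0457]
eef_rot: [-2.096, -2.34, 0.0]
wrist_force: [-7.1, -0.9, 11.0]
finger_gap: 0.098
grasp_force: 61.8
```

```bash
python3 -c "
from h import *
jp()"
```

```text
t 9.9 pos [544.96  46.06  45.71] yaw 6.31 z [-0.  0. -1.] F [-7.1  -0.94 11.03] M [-0.17   1.589 -0.012] gap 0.098 g 61.772290405933745
X 546.73 Y -14.02 mm  Fx -7.16 Fy -0.16
```

Leaf 1 is home: floor contact at TCP z 45.7, which puts the tips at 10 mm. I raise it, back off 1 mm and shift 20 mm for leaf 2.

{"method": "play_rows", "body": {
  "motion": [
    [255, -0.05, 0, 0.2, 0, 0, 0],
    [255, -0.05, 0, 0.8, 0, 0, 0],
    [255, -0.06, 0, 1.5, 0, 0, 0],
    [255, -0.1, -0.01, 2.0, 0, 0, 0],
    [255, -0.15, -0.01, 2.0, 0, 0, 0],
    [255, -0.28, 1.0, 2.0, 0, 0, 0],
    [255, -0.37, 2.01, 2.0, 0, 0, 0],
    [255, -0.37, 2.01, 2.0, 0, 0, 0],
    [255, -0.37, 2.01, 2.0, 0, 0, 0],
    [255, -0.37, 2.01, 2.0, 0, 0, 0]
  ]
}}

```text
t: 10.73
tcp_pos: [0.5412, 0.0664, 0.0649]
eef_rot: [-2.095, -2.341, 0.0]
wrist_force: [0.2, -0.1, -1.4]
finger_gap: 0.094
grasp_force: 59.8
```

```bash
python3 -c "
from h import *
jp()"
```

```text
t 10.73 pos [541.21  66.43  64.9 ] yaw 6.35 z [-2.e-04 -1.e-04 -1.e+00] F [ 0.22 -0.11 -1.36] M [-0.013  0.081  0.033] gap 0.094 g 59.79971642140299
X 545.23 Y 6.64 mm  Fx 0.21 Fy -0.14
```

{"method": "play_rows", "body": {
  "motion": [
    [255, 0.05, 0, 0, 0, 0, 0],
    [255, 0.1, 0, 0, 0, 0, 0],
    [255, 0.13, 0, 0, 0, 0, 0],
    [255, 0.16, 0, 0, 0, 0, 0],
    [255, 0.18, 0, 0, 0, 0, 0],
    [255, 0.18, 0, 0, 0, 0, 0]
  ]
}}

```text
t: 11.23
tcp_pos: [0.5427, 0.066, 0.0649]
eef_rot: [-2.095, -2.34, 0.001]
wrist_force: [-3.1, -0.5, 0.3]
finger_gap: 0.095
grasp_force: 60.1
```

```bash
python3 -c "
from h import *
jp()"
```

```text
t 11.23 pos [542.65  66.01  64.93] yaw 6.3 z [-1.1e-03 -2.0e-04 -1.0e+00] F [-3.14 -0.53  0.35] M [-0.127  0.635 -0.   ] gap 0.095 g 60.095436573028564
X 546.62 Y 6.06 mm  Fx -3.18 Fy -0.18
```

{"method": "play_rows", "body": {
  "motion": [
    [255, 0, 0, -0.15, 0, 0, 0],
    [255, 0, 0, -0.3, 0, 0, 0],
    [255, 0, 0, -0.42, 0, 0, 0],
    [255, 0, 0, -0.47, 0, 0, 0],
    [255, 0, 0, -0.51, 0, 0, 0],
    [255, 0, 0, -0.55, 0, 0, 0],
    [255, 0, 0, -0.58, 0, 0, 0],
    [255, 0, 0, -0.58, 0, 0, 0]
  ]
}}

```text
t: 11.9
tcp_pos: [0.5427, 0.0662, 0.0591]
eef_rot: [-2.095, -2.34, 0.001]
wrist_force: [-5.3, -0.1, 1.2]
finger_gap: 0.092
grasp_force: 60.2
```

```bash
python3 -c "
from h import *
jp()"
```

```text
t 11.9 pos [542.69  66.19  59.1 ] yaw 6.31 z [-9.e-04 -1.e-04 -1.e+00] F [-5.32 -0.12  1.22] M [-0.101  1.027 -0.074] gap 0.092 g 60.24274528026581
X 546.67 Y 6.23 mm  Fx -5.30 Fy 0.47
```

{"method": "play_rows", "body": {
  "motion": [
    [255, -0.02, 0, -0.03, 0, 0, 0],
    [255, -0.02, 0, -0.06, 0, 0, 0],
    [255, -0.02, 0, -0.09, 0, 0, 0],
    [255, -0.02, 0, -0.12, 0, 0, 0],
    [255, -0.02, 0, -0.12, 0, 0, 0]
  ]
}}

```text
t: 12.32
tcp_pos: [0.5426, 0.0662, 0.058]
eef_rot: [-2.096, -2.34, 0.001]
wrist_force: [-4.8, 0.3, 0.9]
finger_gap: 0.092
grasp_force: 60.2
```

```bash
python3 -c "
from h import *
jp()"
```

```text
t 12.32 pos [542.65  66.19  57.96] yaw 6.31 z [-5.e-04 -0.e+00 -1.e+00] F [-4.8   0.34  0.95] M [-0.078  0.937 -0.085] gap 0.092 g 60.23934245109558
X 546.63 Y 6.25 mm  Fx -4.73 Fy 0.86
```

{"method": "play_rows", "body": {
  "motion": [
    [255, -0.02, 0, -0.04, 0, 0, 0],
    [255, -0.02, 0, -0.08, 0, 0, 0],
    [255, -0.02, 0, -0.12, 0, 0, 0],
    [255, -0.02, 0, -0.16, 0, 0, 0],
    [255, -0.02, 0, -0.2, 0, 0, 0],
    [255, -0.02, 0, -0.2, 0, 0, 0]
  ]
}}

```text
t: 12.82
tcp_pos: [0.5426, 0.0662, 0.056]
eef_rot: [-2.096, -2.34, -0.0]
wrist_force: [-4.1, -0.5, 0.4]
finger_gap: 0.1
grasp_force: 60.2
```

```bash
python3 -c "
from h import *
jp()"
```

```text
t 12.82 pos [542.64  66.2   55.96] yaw 6.31 z [-0.  0. -1.] F [-4.11 -0.51  0.37] M [-0.089  0.841 -0.097] gap 0.1 g 60.16596257686615
X 546.63 Y 6.26 mm  Fx -4.14 Fy -0.06
```

Leaf 2 is going in. Down to just above the floor.

{"method": "play_rows", "body": {
  "motion": [
    [255, -0.01, 0, -0.15, 0, 0, 0],
    [255, -0.02, 0, -0.3, 0, 0, 0],
    [255, -0.02, 0, -0.45, 0, 0, 0],
    [255, -0.02, 0, -0.6, 0, 0, 0],
    [255, -0.02, 0, -0.75, 0, 0, 0],
    [255, -0.02, 0, -0.87, 0, 0, 0],
    [255, -0.02, 0, -0.95, 0, 0, 0],
    [255, -0.02, 0, -1.0, 0, 0, 0],
    [255, -0.02, 0, -1.05, 0, 0, 0],
    [255, -0.02, 0, -1.07, 0, 0, 0]
  ]
}}

```text
t: 13.65
tcp_pos: [0.5426, 0.0661, 0.0457]
eef_rot: [2.096, 2.34, 0.0]
wrist_force: [-5.1, 0.2, 7.8]
finger_gap: 0.097
grasp_force: 61.1
```

```bash
python3 -c "
from h import *
jp()"
```

```text
t 13.65 pos [542.58  66.15  45.67] yaw 6.31 z [ 2.e-04 -0.e+00 -1.e+00] F [-5.06  0.17  7.8 ] M [-0.125  1.027 -0.048] gap 0.097 g 61.09265148639679
X 546.56 Y 6.21 mm  Fx -5.01 Fy 0.73
```

Leaf 2 is home on the floor (z 45.7). Now leaf 3.

{"method": "play_rows", "body": {
  "motion": [
    [255, -0.05, 0, 0.2, 0, 0, 0],
    [255, -0.05, 0, 0.8, 0, 0, 0],
    [255, -0.06, 0, 1.5, 0, 0, 0],
    [255, -0.1, -0.01, 2.0, 0, 0, 0],
    [255, -0.15, -0.01, 2.0, 0, 0, 0],
    [255, -0.27, 1.0, 2.0, 0, 0, 0],
    [255, -0.37, 1.99, 2.0, 0, 0, 0],
    [255, -0.37, 1.99, 2.0, 0, 0, 0],
    [255, -0.37, 1.99, 2.0, 0, 0, 0],
    [255, -0.37, 1.99, 2.0, 0, 0, 0]
  ]
}}

```text
t: 14.48
tcp_pos: [0.5386, 0.0863, 0.0652]
eef_rot: [-2.095, -2.341, 0.0]
wrist_force: [0.5, -1.1, -0.6]
finger_gap: 0.098
grasp_force: 59.8
```

```bash
python3 -c "
from h import *
jp()"
```

```text
t 14.48 pos [538.62  86.32  65.16] yaw 6.35 z [-3.e-04 -1.e-04 -1.e+00] F [ 0.47 -1.12 -0.58] M [-0.01  -0.058 -0.003] gap 0.098 g 59.81581943342462
X 544.84 Y 26.70 mm  Fx 0.35 Fy -1.16
```

{"method": "play_rows", "body": {
  "motion": [
    [255, 0.05, 0, 0, 0, 0, 0],
    [255, 0.1, 0, 0, 0, 0, 0],
    [255, 0.15, 0.01, 0, 0, 0, 0],
    [255, 0.18, 0.01, 0, 0, 0, 0],
    [255, 0.21, 0.01, 0, 0, 0, 0],
    [255, 0.21, 0.01, 0, 0, 0, 0]
  ]
}}

```text
t: 14.98
tcp_pos: [0.5404, 0.086, 0.0652]
eef_rot: [-2.095, -2.34, 0.001]
wrist_force: [-3.3, -0.8, 1.3]
finger_gap: 0.095
grasp_force: 60.1
```

```bash
python3 -c "
from h import *
jp()"
```

```text
t 14.98 pos [540.42  86.03  65.23] yaw 6.3 z [-1.2e-03 -2.0e-04 -1.0e+00] F [-3.32 -0.8   1.34] M [-0.147  0.632 -0.074] gap 0.095 g 60.14865338802338
X 546.59 Y 26.20 mm  Fx -3.39 Fy -0.43
```

{"method": "play_rows", "body": {
  "motion": [
    [255, 0, 0, -0.15, 0, 0, 0],
    [255, 0, 0, -0.3, 0, 0, 0],
    [255, 0, 0, -0.42, 0, 0, 0],
    [255, 0, 0, -0.48, 0, 0, 0],
    [255, 0, 0, -0.52, 0, 0, 0],
    [255, 0, 0, -0.55, 0, 0, 0],
    [255, 0, 0, -0.58, 0, 0, 0],
    [255, 0, 0, -0.58, 0, 0, 0]
  ]
}}

```text
t: 15.65
tcp_pos: [0.5405, 0.0861, 0.0594]
eef_rot: [-2.095, -2.34, 0.001]
wrist_force: [-4.8, -0.3, 1.3]
finger_gap: 0.101
grasp_force: 60.2
```

```bash
python3 -c "
from h import *
jp()"
```

```text
t 15.65 pos [540.46  86.15  59.4 ] yaw 6.31 z [-1.e-03 -1.e-04 -1.e+00] F [-4.79 -0.3   1.32] M [-0.097  0.959 -0.087] gap 0.101 g 60.24994254112244
X 546.65 Y 26.32 mm  Fx -4.80 Fy 0.23
```

{"method": "play_rows", "body": {
  "motion": [
    [255, -0.01, 0, -0.02, 0, 0, 0],
    [255, -0.01, 0, -0.04, 0, 0, 0],
    [255, -0.01, 0, -0.06, 0, 0, 0],
    [255, -0.01, 0, -0.06, 0, 0, 0]
  ]
}}

```text
t: 15.98
tcp_pos: [0.5405, 0.0862, 0.0589]
eef_rot: [-2.095, -2.34, 0.001]
wrist_force: [-5.6, -0.5, 1.5]
finger_gap: 0.092
grasp_force: 60.3
```

```bash
python3 -c "
from h import *
jp()"
```

```text
t 15.98 pos [540.45  86.17  58.86] yaw 6.31 z [-7.e-04 -1.e-04 -1.e+00] F [-5.6  -0.49  1.54] M [-0.08   0.98  -0.035] gap 0.092 g 60.25074541568756
X 546.65 Y 26.35 mm  Fx -5.62 Fy 0.13
```

{"method": "play_rows", "body": {
  "motion": [
    [255, -0.01, 0, -0.02, 0, 0, 0],
    [255, -0.02, 0, -0.04, 0, 0, 0],
    [255, -0.02, 0, -0.06, 0, 0, 0],
    [255, -0.02, 0, -0.08, 0, 0, 0],
    [255, -0.02, 0, -0.08, 0, 0, 0]
  ]
}}

```text
t: 16.4
tcp_pos: [0.5404, 0.0862, 0.0581]
eef_rot: [-2.096, -2.34, 0.0]
wrist_force: [-5.6, -0.2, 1.4]
finger_gap: 0.095
grasp_force: 60.3
```

```bash
python3 -c "
from h import *
jp()"
```

```text
t 16.4 pos [540.44  86.18  58.1 ] yaw 6.31 z [-3.e-04 -0.e+00 -1.e+00] F [-5.63 -0.19  1.38] M [-0.059  0.971 -0.072] gap 0.095 g 60.25366723537445
X 546.64 Y 26.35 mm  Fx -5.62 Fy 0.43
```

{"method": "play_rows", "body": {
  "motion": [
    [255, -0.01, 0, -0.02, 0, 0, 0],
    [255, -0.02, 0, -0.05, 0, 0, 0],
    [255, -0.03, 0, -0.08, 0, 0, 0],
    [255, -0.03, 0, -0.11, 0, 0, 0],
    [255, -0.03, 0, -0.14, 0, 0, 0],
    [255, -0.03, 0, -0.14, 0, 0, 0]
  ]
}}

```text
t: 16.9
tcp_pos: [0.5404, 0.0862, 0.0569]
eef_rot: [2.096, 2.34, 0.0]
wrist_force: [-4.7, -0.8, 4.1]
finger_gap: 0.092
grasp_force: 60.7
```

```bash
python3 -c "
from h import *
jp()"
```

```text
t 16.9 pos [540.41  86.2   56.88] yaw 6.31 z [ 4.e-04  0.e+00 -1.e+00] F [-4.74 -0.81  4.07] M [-0.111  0.847 -0.053] gap 0.092 g 60.69057762622833
X 546.61 Y 26.38 mm  Fx -4.80 Fy -0.29
```

{"method": "play_rows", "body": {
  "motion": [
    [255, -0.03, 0, 0, 0, 0, 0],
    [255, -0.03, 0, 0, 0, 0, 0],
    [255, -0.03, 0, -0.02, 0, 0, 0],
    [255, -0.03, 0, -0.04, 0, 0, 0],
    [255, -0.03, 0, -0.04, 0, 0, 0]
  ]
}}

```text
t: 17.32
tcp_pos: [0.5403, 0.0862, 0.0565]
eef_rot: [2.095, 2.34, 0.001]
wrist_force: [-2.3, -1.0, 3.5]
finger_gap: 0.095
grasp_force: 60.6
```

```bash
python3 -c "
from h import *
jp()"
```

```text
t 17.32 pos [540.29  86.22  56.5 ] yaw 6.31 z [ 8.e-04  1.e-04 -1.e+00] F [-2.32 -1.01  3.51] M [-0.065  0.298 -0.061] gap 0.095 g 60.56816339492798
X 546.49 Y 26.41 mm  Fx -2.41 Fy -0.75
```

{"method": "play_rows", "body": {
  "motion": [
    [255, -0.02, 0, 0, 0, 0, 0],
    [255, -0.02, 0, -0.02, 0, 0, 0],
    [255, -0.02, 0, -0.04, 0, 0, 0],
    [255, -0.02, 0, -0.06, 0, 0, 0],
    [255, -0.02, 0, -0.06, 0, 0, 0]
  ]
}}

```text
t: 17.73
tcp_pos: [0.5402, 0.0862, 0.0559]
eef_rot: [2.095, 2.34, 0.001]
wrist_force: [1.3, 0.3, 3.1]
finger_gap: 0.097
grasp_force: 60.4
```

```bash
python3 -c "
from h import *
jp()"
```

```text
t 17.73 pos [540.2   86.23  55.92] yaw 6.31 z [ 1.1e-03  1.0e-04 -1.0e+00] F [1.3  0.29 3.11] M [ 0.011 -0.202 -0.069] gap 0.097 g 60.43979041278362
X 546.40 Y 26.43 mm  Fx 1.32 Fy 0.15
```

{"method": "play_rows", "body": {
  "motion": [
    [255, 0.01, 0, -0.03, 0, 0, 0],
    [255, 0.01, 0, -0.06, 0, 0, 0],
    [255, 0.01, 0, -0.09, 0, 0, 0],
    [255, 0.01, 0, -0.12, 0, 0, 0],
    [255, 0.01, 0, -0.12, 0, 0, 0]
  ]
}}

```text
t: 18.15
tcp_pos: [0.5402, 0.0862, 0.0547]
eef_rot: [2.095, 2.34, 0.001]
wrist_force: [0.4, -0.3, 5.2]
finger_gap: 0.096
grasp_force: 60.7
```

```bash
python3 -c "
from h import *
jp()"
```

```text
t 18.15 pos [540.21  86.23  54.75] yaw 6.31 z [ 9.e-04  1.e-04 -1.e+00] F [ 0.37 -0.27  5.24] M [ 0.097 -0.32  -0.056] gap 0.096 g 60.67986013367772
X 546.41 Y 26.43 mm  Fx 0.33 Fy -0.30
```

{"method": "play_rows", "body": {
  "motion": [
    [255, 0, 0, 0, 0, -0.2, 0],
    [255, 0, 0, 0, 0.04, -0.4, 0],
    [255, 0, 0, 0, 0.04, -0.4, 0],
    [255, 0, 0, 0, 0.04, -0.4, 0]
  ]
}}

```text
t: 18.48
tcp_pos: [0.54, 0.0862, 0.0547]
eef_rot: [2.093, 2.337, 0.009]
wrist_force: [0.5, 0.5, 5.6]
finger_gap: 0.094
grasp_force: 60.8
```

```bash
python3 -c "
from h import *
jp()"
```

```text
t 18.48 pos [539.98  86.19  54.69] yaw 6.31 z [ 7.5e-03  8.0e-04 -1.0e+00] F [0.46 0.49 5.63] M [ 0.02  -0.148 -0.067] gap 0.094 g 60.768220173195004
X 546.18 Y 26.42 mm  Fx 0.51 Fy 0.43
```

{"method": "play_rows", "body": {
  "motion": [
    [255, 0, 0, 0.03, 0, 0, 0],
    [255, 0, 0, 0.06, 0, 0, 0],
    [255, 0, 0, 0.06, 0, 0, 0]
  ]
}}

```text
t: 18.73
tcp_pos: [0.5399, 0.0862, 0.0549]
eef_rot: [2.093, 2.337, 0.008]
wrist_force: [3.9, 0.5, -2.6]
finger_gap: 0.092
grasp_force: 59.3
```

```bash
python3 -c "
from h import *
jp()"
```

```text
t 18.73 pos [539.87  86.18  54.86] yaw 6.31 z [ 7.1e-03  7.0e-04 -1.0e+00] F [ 3.93  0.49 -2.57] M [ 0.08  -0.683  0.026] gap 0.092 g 59.33848399668932
X 546.07 Y 26.41 mm  Fx 3.96 Fy 0.06
```

{"method": "play_rows", "body": {
  "motion": [
    [255, 0.02, 0, 0, 0, 0, 0],
    [255, 0.04, 0, 0, 0, 0, 0],
    [255, 0.04, 0, 0, 0, 0, 0],
    [255, 0.04, 0, 0, 0, 0, 0]
  ]
}}

```text
t: 19.07
tcp_pos: [0.5399, 0.0862, 0.0549]
eef_rot: [2.093, 2.337, 0.007]
wrist_force: [2.1, 0.5, -4.6]
finger_gap: 0.096
grasp_force: 59.5
```

```bash
python3 -c "
from h import *
jp()"
```

```text
t 19.07 pos [539.94  86.15  54.86] yaw 6.31 z [ 6.2e-03  7.0e-04 -1.0e+00] F [ 2.14  0.47 -4.64] M [ 0.04  -0.424  0.017] gap 0.096 g 59.467927012592554
X 546.13 Y 26.38 mm  Fx 2.18 Fy 0.23
```

```bash
python3 -c "
from h import *
C={n:cams.read_camera(n) for n in('scene','top')}
import pickle; pickle.dump(C,open('c3.pkl','wb'))
a=cv2.resize(C['scene']['image'][150:210,215:295],(800,600),interpolation=cv2.INTER_CUBIC)
cv2.imwrite('pics/j2.png',a)
"
```

```text
(no output)
```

View pics/j2.png

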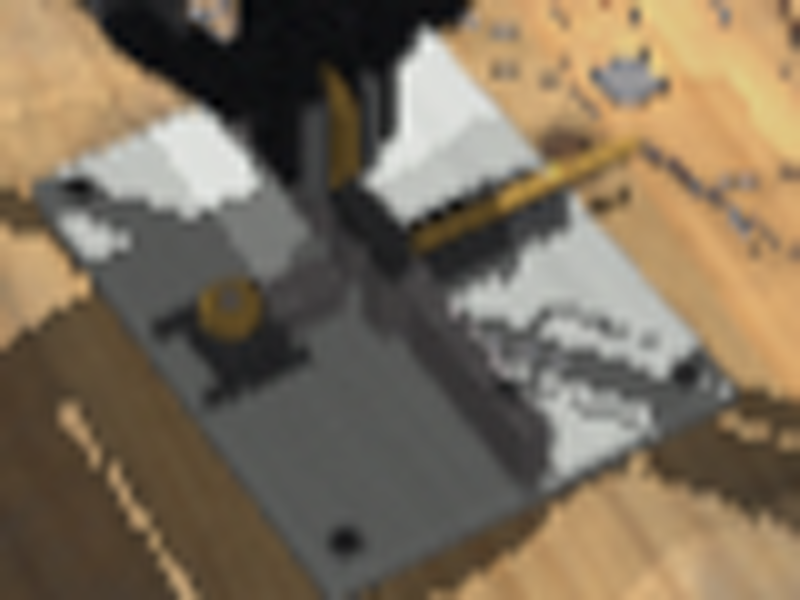

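The picture shows the gauge at the fence (bar at about 370,230). Leaf 4 is free at 380,300 and leaf 3 is at the stop (about 335,265), so it is the right place. The leaf slides snugly at about 5 N. I keep going down gently while watching the force.

{"method": "play_rows", "body": {
  "motion": [
    [255, 0.02, 0, -0.03, 0, 0, 0],
    [255, 0.02, 0, -0.06, 0, 0, 0],
    [255, 0.02, 0, -0.09, 0, 0, 0],
    [255, 0.02, 0, -0.12, 0, 0, 0],
    [255, 0.02, 0, -0.15, 0, 0, 0],
    [255, 0.02, 0, -0.15, 0, 0, 0]
  ]
}}

```text
t: 19.67
tcp_pos: [0.5402, 0.0862, 0.0543]
eef_rot: [2.093, 2.337, 0.008]
wrist_force: [-2.9, -0.5, 7.8]
finger_gap: 0.094
grasp_force: 61.4
```

```bash
python3 -c "
from h import *
jp()"
```

```text
t 19.67 pos [540.22  86.19  54.28] yaw 6.31 z [ 6.4e-03  7.0e-04 -1.0e+00] F [-2.92 -0.47  7.78] M [-0.03   0.764 -0.026] gap 0.094 g 61.419947147369385
X 546.42 Y 26.39 mm  Fx -2.95 Fy -0.15
```

```bash
python3 - <<'E'
from h import *
import pickle
np.set_printoptions(precision=2,suppress=True)
for f,t,yaw in (('c2.pkl',(.4065,-.1494,.1077),14.5),('c3.pkl',(.53994,.08615,.05486),6.31)):
    C=pickle.load(open(f,'rb'))['scene']; P=cloud(C); ok=C['depth']>0
    a=np.radians(yaw); ex=np.array([np.cos(a),np.sin(a),0]); ey=np.array([-np.sin(a),np.cos(a),0])
    Q=(P-np.array(t)); X=Q@ex*1e3; Y=Q@ey*1e3; Z=(Q[...,2])*1e3+35.6
    m=ok&(abs(X)<12)&(Y<-13)&(Y>-40)&(Z>1)&(Z<44)
    idx=np.argwhere(m)
    # row-wise print: by Z bins, the min..median X of points at leaf4 & bar
    for lo in range(0,44,4):
        k=m&(Z>=lo)&(Z<lo+4)
        if k.sum(): print(f,lo,k.sum(),'X',np.sort(X[k]).round(1),'Ymean',Y[k].mean().round(1))
E
```

```text
c2.pkl 0 4 X [-3.7 -3.5 -0.9  2.6] Ymean -29.4
c2.pkl 4 9 X [-3.5 -3.4 -3.1 -0.7 -0.3  1.7  2.4  2.7  4.4] Ymean -27.4
c2.pkl 8 3 X [-3.5 -1.1  4. ] Ymean -35.7
c2.pkl 12 10 X [-4.1 -3.9 -3.3 -3.2 -1.8 -0.7 -0.6  0.2  1.8  4.5] Ymean -27.4
c2.pkl 16 7 X [-4.1 -3.8 -3.5 -1.5 -1.   1.8  4.4] Ymean -29.9
c2.pkl 20 5 X [-3.7 -3.5 -3.2 -1.5 -0.9] Ymean -29.4
c2.pkl 24 4 X [-3.8 -3.7 -3.7 -3.6] Ymean -31.3
c2.pkl 28 4 X [-4.1 -3.5 -3.4 -0.8] Ymean -33.6
c2.pkl 32 11 X [-4.3 -4.1 -3.9 -3.9 -3.6 -3.6 -3.3 -2.9 -0.6  1.8  4.6] Ymean -30.2
c2.pkl 36 11 X [-4.2 -4.1 -4.  -3.9 -3.9 -3.6 -3.3 -3.1 -2.8  2.   4.6] Ymean -26.9
c2.pkl 40 54 X [-4.1 -3.9 -3.7 -3.7 -3.6 -3.5 -3.3 -3.2 -2.9 -2.8 -2.6 -2.4 -2.3 -2.1
 -2.  -1.9 -1.9 -1.8 -1.4 -1.3 -1.3 -1.  -0.9 -0.8 -0.7 -0.7 -0.5 -0.1
  0.5  0.5  0.6  0.7  0.8  0.9  1.   1.5  1.6  1.6  1.8  1.9  1.9  1.9
  2.   2.4  2.9  3.   3.2  3.5  3.6  3.9  4.   4.1  4.5  5. ] Ymean -26.7
c3.pkl 0 4 X [-8.1 -5.7  1.1  4.8] Ymean -21.4
c3.pkl 4 15 X [-11.   -7.7  -4.9  -4.7  -4.1  -3.2  -3.1  -3.1  -1.8  -1.5  -0.1   0.4
   0.6   3.    6.4] Ymean -27.2
c3.pkl 8 5 X [-4.6 -3.6  0.3  4.   4.6] Ymean -30.9
c3.pkl 12 16 X [-3.9 -3.8 -2.8 -2.3 -1.9 -0.4  0.4  3.5  6.3  7.6  8.1  9.5  9.8 11.1
 11.5 11.8] Ymean -31.2
c3.pkl 16 5 X [-3.4 -1.8 -0.4  1.   3.7] Ymean -36.3
c3.pkl 20 5 X [-4.6 -4.1 -2.3  1.   3.6] Ymean -31.1
c3.pkl 24 4 X [-4.9 -3.9 -2.6 -2.3] Ymean -27.6
c3.pkl 28 5 X [-4.6 -3.8 -3.6 -3.6  1.4] Ymean -32.6
c3.pkl 32 8 X [-4.7 -4.6 -4.5 -4.5 -3.9 -3.5 -1.9 -1.5] Ymean -29.8
c3.pkl 36 11 X [-4.5 -4.5 -4.4 -4.3 -3.7 -3.7 -3.6 -1.1  0.2  1.7  4.2] Ymean -29.1
c3.pkl 40 27 X [-7.  -4.4 -4.  -3.7 -3.2 -2.6 -2.6 -2.4 -2.  -1.3 -0.8 -0.5 -0.4 -0.2
  0.5  0.6  0.9  1.2  1.4  1.9  1.9  2.4  2.8  3.4  3.8  8.2  8.6] Ymean -24.4
```

```bash
python3 - <<'E'
from h import *
import pickle
np.set_printoptions(precision=2,suppress=True)
for f,t,yaw in (('c2.pkl',(.4065,-.1494,.1077),14.5),('c3.pkl',(.53994,.08615,.05486),6.31)):
    C=pickle.load(open(f,'rb'))['scene']; P=cloud(C); ok=C['depth']>0
    a=np.radians(yaw); ex=np.array([np.cos(a),np.sin(a),0]); ey=np.array([-np.sin(a),np.cos(a),0])
    Q=(P-np.array(t)); X=Q@ex*1e3; Y=Q@ey*1e3; Z=(Q[...,2])*1e3+35.6
    m=ok&(X<-2.5)&(X>-5.5)&(Y<-14)&(Y>-37)&((Z>29)&(Z<40.3)|(Z>2.5)&(Z<28)&(Y<-25))
    A=np.c_[np.ones(m.sum()),Y[m],Z[m]]; b=X[m]
    for _ in range(3):
        s=np.linalg.lstsq(A,b,rcond=None)[0]; r=b-A@s; k=abs(r)<2*r.std(); A,b=A[k],b[k]
    print(f,len(b),'a',s,'yawerr deg',-np.degrees(s[1]),'tip-fwd tilt',-np.degrees(s[2]),'rms',r.std())
    print(np.c_[A[:,1:],b].round(1)[:30].tolist())
    # bar top edges: top surface Z~41, X bounds as function of Y
    m=ok&(Z>39.5)&(Z<43)&(abs(X)<7)&(Y<-14)&(Y>-40)
    l=np.polyfit(Y[m],X[m],1); print('bartop',m.sum(),'yaw',-np.degrees(l[0]),'Ymin',Y[m].min())
E
```

```text
c2.pkl 32 a [-3.8  -0.01 -0.01] yawerr deg 0.7021998057590093 tip-fwd tilt 0.5113112969735766 rms 0.25780424436655497
[[-14.6, 37.7, -4.0], [-14.5, 33.4, -4.1], [-17.6, 37.8, -3.9], [-17.5, 33.3, -3.9], [-20.8, 38.3, -3.9], [-20.6, 33.8, -3.9], [-27.4, 39.9, -4.1], [-26.7, 34.0, -3.6], [-29.9, 38.8, -3.6], [-27.2, 31.1, -4.1], [-30.6, 36.3, -4.2], [-26.5, 25.1, -3.7], [-32.6, 34.0, -3.3], [-26.1, 19.7, -3.5], [-29.6, 25.3, -3.6], [-32.6, 29.8, -3.4], [-36.1, 35.5, -3.6], [-25.5, 14.0, -3.2], [-29.5, 20.9, -3.7], [-33.0, 26.4, -3.8], [-35.9, 30.6, -3.5], [-29.5, 16.5, -3.8], [-32.4, 20.6, -3.5], [-36.0, 26.7, -3.7], [-29.5, 12.1, -3.9], [-35.3, 20.4, -3.2], [-28.8, 5.7, -3.4], [-35.3, 15.9, -3.3], [-32.1, 6.5, -3.5], [-35.4, 11.8, -3.5]]
bartop 35 yaw 2.3074186953096043 Ymin -38.788058055745516
c3.pkl 22 a [-3.88  0.   -0.01] yawerr deg -0.11522066714584416 tip-fwd tilt 0.5592503951752967 rms 0.427327763583611
[[-14.1, 36.2, -4.3], [-14.9, 33.3, -4.7], [-19.5, 37.6, -4.5], [-18.5, 32.4, -3.9], [-24.4, 38.4, -4.4], [-24.5, 34.6, -4.5], [-28.2, 37.9, -3.7], [-29.5, 35.8, -4.6], [-33.1, 38.8, -3.7], [-28.0, 29.7, -3.6], [-34.3, 36.5, -4.5], [-28.5, 26.4, -3.9], [-34.3, 32.5, -4.5], [-30.0, 24.5, -4.9], [-33.7, 23.7, -4.1], [-28.5, 14.2, -3.9], [-34.6, 20.9, -4.6], [-29.6, 11.6, -4.6], [-33.3, 15.0, -3.8], [-33.0, 10.4, -3.6], [-33.9, 7.6, -4.1], [-34.7, 4.6, -4.7]]
bartop 26 yaw 2.1191772932034283 Ymin -39.96098051832019
```

The plane fit and the moments suggest the gauge sits in the grip about 1° too far round (leaf 4 leading), and that eats the clearance. I raise it, square up and feel again.

{"method": "play_rows", "body": {
  "motion": [
    [255, 0, 0, 0.1, 0, 0, 0],
    [255, 0, 0, 0.2, 0, 0, 0],
    [255, 0, 0, 0.4, 0, 0, 0],
    [255, 0, 0, 0.7, 0, 0, 0],
    [255, 0, 0, 1.1, 0, 0, 0],
    [255, -0.1, -0.01, 1.15, 0, 0, 0],
    [255, -0.17, -0.02, 1.15, -0.08, 0.8, -1],
    [255, -0.17, -0.02, 1.15, -0.08, 0.8, -1],
    [255, -0.17, -0.02, 1.15, -0.08, 0.8, -1],
    [255, -0.17, -0.02, 1.15, -0.08, 0.8, -1]
  ]
}}

```text
t: 20.5
tcp_pos: [0.5389, 0.086, 0.0652]
eef_rot: [-2.113, -2.319, 0.008]
wrist_force: [0.3, -0.2, -1.0]
finger_gap: 0.091
grasp_force: 59.8
```

```bash
python3 -c "
from h import *
jp()"
```

```text
t 20.5 pos [538.88  85.96  65.15] yaw 5.31 z [-6.8e-03 -7.0e-04 -1.0e+00] F [ 0.3  -0.16 -1.04] M [ 0.011 -0.006  0.021] gap 0.091 g 59.78258908493444
X 545.06 Y 26.31 mm  Fx 0.28 Fy -0.19
```

{"method": "play_rows", "body": {
  "motion": [
    [255, 0.06, 0, 0, 0, 0, 0],
    [255, 0.12, 0.01, 0, 0, 0, 0],
    [255, 0.17, 0.01, 0, 0, 0, 0],
    [255, 0.2, 0.01, 0, 0, 0, 0],
    [255, 0.23, 0.01, 0, 0, 0, 0],
    [255, 0.23, 0.01, 0, 0, 0, 0]
  ]
}}

```text
t: 21.0
tcp_pos: [0.5404, 0.086, 0.065]
eef_rot: [-2.112, -2.318, 0.01]
wrist_force: [-4.9, -0.2, 2.0]
finger_gap: 0.097
grasp_force: 60.3
```

```bash
python3 -c "
from h import *
jp()"
```

```text
t 21.0 pos [540.42  86.04  64.99] yaw 5.32 z [-8.6e-03 -9.0e-04 -1.0e+00] F [-4.94 -0.22  1.95] M [-0.076  0.978  0.173] gap 0.097 g 60.26580523655866
X 546.60 Y 26.22 mm  Fx -4.93 Fy 0.33
```

{"method": "play_rows", "body": {
  "motion": [
    [255, -0.05, 0, 0, 0, 0, 0.85],
    [255, -0.05, 0, 0, 0, 0, 0.85],
    [255, -0.02, 0, 0, 0, 0, 0.85],
    [255, 0.01, 0, 0, 0, 0, 0.85],
    [255, 0.01, 0, 0, 0, 0, 0.85]
  ]
}}

```text
t: 21.42
tcp_pos: [0.5408, 0.0861, 0.0651]
eef_rot: [-2.095, -2.334, 0.009]
wrist_force: [-5.5, 0.5, 1.9]
finger_gap: 0.094
grasp_force: 60.3
```

```bash
python3 -c "
from h import *
jp()"
```

```text
t 21.42 pos [540.75  86.08  65.11] yaw 6.16 z [-8.1e-03 -9.0e-04 -1.0e+00] F [-5.54  0.53  1.9 ] M [-0.019  0.98   0.042] gap 0.094 g 60.32632121583447
X 546.93 Y 26.22 mm  Fx -5.45 Fy 1.13
```

Flush now: contact centre about +5 mm, yaw 6.16°. I try leaf 3 again.

{"method": "play_rows", "body": {
  "motion": [
    [255, -0.02, 0, -0.15, 0, 0, 0],
    [255, -0.02, 0, -0.3, 0, 0, 0],
    [255, -0.02, 0, -0.42, 0, 0, 0],
    [255, -0.02, 0, -0.48, 0, 0, 0],
    [255, -0.02, 0, -0.53, 0, 0, 0],
    [255, -0.02, 0, -0.57, 0, 0, 0],
    [255, -0.02, 0, -0.61, 0, 0, 0],
    [255, -0.02, 0, -0.65, 0, 0, 0],
    [255, -0.02, 0, -0.65, 0, 0, 0]
  ]
}}

```text
t: 22.17
tcp_pos: [0.5407, 0.0861, 0.0585]
eef_rot: [-2.095, -2.334, 0.009]
wrist_force: [-5.1, -1.1, 1.5]
finger_gap: 0.092
grasp_force: 60.3
```

```bash
python3 -c "
from h import *
jp()"
```

```text
t 22.17 pos [540.7   86.05  58.51] yaw 6.16 z [-7.7e-03 -9.0e-04 -1.0e+00] F [-5.05 -1.07  1.48] M [-0.19   0.965  0.075] gap 0.092 g 60.301109150459524
X 546.88 Y 26.20 mm  Fx -5.14 Fy -0.51
```

{"method": "play_rows", "body": {
  "motion": [
    [255, -0.01, 0, -0.04, 0, 0, 0],
    [255, -0.02, 0, -0.08, 0, 0, 0],
    [255, -0.02, 0, -0.12, 0, 0, 0],
    [255, -0.02, 0, -0.16, 0, 0, 0],
    [255, -0.02, 0, -0.2, 0, 0, 0],
    [255, -0.02, 0, -0.2, 0, 0, 0]
  ]
}}

```text
t: 22.67
tcp_pos: [0.5406, 0.0861, 0.0568]
eef_rot: [-2.096, -2.334, 0.009]
wrist_force: [-5.9, -0.7, 5.2]
finger_gap: 0.093
grasp_force: 61.0
```

```bash
python3 -c "
from h import *
jp()"
```

```text
t 22.67 pos [540.65  86.06  56.84] yaw 6.17 z [-7.3e-03 -9.0e-04 -1.0e+00] F [-5.94 -0.74  5.18] M [-0.154  1.139  0.072] gap 0.093 g 60.954630897031166
X 546.83 Y 26.21 mm  Fx -5.98 Fy -0.08
```

```bash
python3 - <<'E'
from h import *
import pickle
np.set_printoptions(precision=2,suppress=True)
C=cams.read_camera('scene'); pickle.dump({'scene':C},open('c4.pkl','wb')); jp()
for f,t,yaw in (('c2.pkl',(.4065,-.1494,.1077),14.5),('c3.pkl',(.53994,.08615,.05486),6.31),('c4.pkl',(.54065,.08606,.05684),6.17)):
    C=pickle.load(open(f,'rb'))['scene']; P=cloud(C); ok=C['depth']>0
    a=np.radians(yaw); ex=np.array([np.cos(a),np.sin(a),0]); ey=np.array([-np.sin(a),np.cos(a),0])
    Q=(P-np.array(t)); X=Q@ex*1e3; Y=Q@ey*1e3; Z=(Q[...,2])*1e3+35.6
    m=ok&(abs(X)<3.5)&(Y<-14)&(Y>-36)&(Z>34)&(Z<46)
    print(f,m.sum(),'bar top Z',np.percentile(Z[m],[10,50,90]),'slope dZ/dY deg',np.degrees(np.polyfit(Y[m],Z[m],1)[0]),'Ymin',Y[ok&(abs(X)<3.5)&(Y<-14)&(Y>-45)&(Z>37)&(Z<44)].min())
    m=ok&(X<-2)&(X>-5.5)&(Y<-24)&(Y>-37)&(Z<26)&(Z>-12); print('  leaf4 low Z', np.sort(Z[m])[:8])
E
```

```text
t 22.72 pos [540.68  86.06  56.87] yaw 6.16 z [-0.01 -0.   -1.  ] F [-5.6  -0.78  4.68] M [-0.22  1.17  0.03] gap 0.097 g 60.95499673043378
X 546.86 Y 26.21 mm  Fx -5.65 Fy -0.16
c2.pkl 38 bar top Z [40.91 42.86 43.66] slope dZ/dY deg 1.1236572756041927 Ymin -38.788058055745516
  leaf4 low Z [ 1.67  2.85  5.66  5.68  6.54 11.82 12.1  13.52]
c3.pkl 19 bar top Z [40.14 41.59 42.7 ] slope dZ/dY deg 1.2411531226771297 Ymin -39.96098051832019
  leaf4 low Z [-11.84 -10.67 -10.05  -9.1   -8.8   -8.43  -7.18   4.09]
c4.pkl 20 bar top Z [40.29 41.18 42.53] slope dZ/dY deg 5.918205915338574 Ymin -40.96498810865781
  leaf4 low Z [-11.99 -11.   -10.71  -9.81  -8.96   3.82   4.11   7.76]
```

{"method": "play_rows", "body": {
  "motion": [
    [255, -0.03, 0, 0, 0, 0, 0],
    [255, -0.04, 0, -0.03, 0, 0, 0],
    [255, -0.04, 0, -0.06, 0, 0, 0],
    [255, -0.04, 0, -0.09, 0, 0, 0],
    [255, -0.04, 0, -0.12, 0, 0, 0],
    [255, -0.04, 0, -0.12, 0, 0, 0]
  ]
}}

```text
t: 23.22
tcp_pos: [0.5407, 0.0861, 0.056]
eef_rot: [-2.096, -2.335, 0.008]
wrist_force: [-6.5, -0.6, 7.8]
finger_gap: 0.095
grasp_force: 61.4
```

```bash
python3 -c "
from h import *
jp()"
```

```text
t 23.22 pos [540.66  86.08  56.  ] yaw 6.16 z [-6.3e-03 -8.0e-04 -1.0e+00] F [-6.49 -0.57  7.84] M [-0.147  1.149  0.122] gap 0.095 g 61.429294928429954
X 546.84 Y 26.24 mm  Fx -6.52 Fy 0.15
```

Leaf 3 shows no sideways play. Resistance starts exactly where its full thickness meets the stop and rises with depth, even with the back flush, so it binds. I do not force it. I withdraw and go back to leaf 2, where the sideways play will confirm the gap.

{"method": "play_rows", "body": {
  "motion": [
    [255, 0.01, 0, 0.1, 0, 0, 0],
    [255, 0.01, 0, 0.2, 0, 0, 0],
    [255, 0.01, 0, 0.5, 0, 0, 0],
    [255, 0, 0, 0.9, 0, 0, 0],
    [255, -0.05, 0, 1.0, 0, 0, 0],
    [255, -0.15, -0.01, 1.0, 0, 0, 0],
    [255, -0.04, -1.0, 1.0, 0, 0, 0],
    [255, 0.07, -2.0, 1.0, 0, 0, 0],
    [255, 0.07, -2.0, 1.0, 0, 0, 0],
    [255, 0.07, -2.0, 1.0, 0, 0, 0]
  ]
}}

```text
t: 24.05
tcp_pos: [0.5413, 0.0652, 0.0655]
eef_rot: [-2.098, -2.333, 0.008]
wrist_force: [-0.5, 0.0, -1.4]
finger_gap: 0.097
grasp_force: 59.8
```

{"method": "play_rows", "body": {
  "motion": [
    [255, 0, 0, 0, 0, 0, 0],
    [255, 0, 0, 0, 0, 0, 0]
  ]
}}

```text
t: 24.22
tcp_pos: [0.541, 0.0661, 0.0654]
eef_rot: [-2.096, -2.334, 0.008]
wrist_force: [-0.2, 0.2, -1.1]
finger_gap: 0.097
grasp_force: 59.8
```

```bash
python3 -c "
from h import *
jp()"
```

```text
t 24.22 pos [541.04  66.13  65.42] yaw 6.15 z [-7.e-03 -8.e-04 -1.e+00] F [-0.18  0.2  -1.07] M [-0.013 -0.004 -0.017] gap 0.097 g 59.83514794846997
X 545.03 Y 6.36 mm  Fx -0.15 Fy 0.22
```

{"method": "play_rows", "body": {
  "motion": [
    [255, 0.08, 0, 0, 0, 0, 0],
    [255, 0.14, 0.01, 0, 0, 0, 0],
    [255, 0.2, 0.01, 0, 0, 0, 0],
    [255, 0.2, 0.01, -0.15, 0, 0, 0],
    [255, 0.2, 0.01, -0.3, 0, 0, 0],
    [255, 0.2, 0.01, -0.45, 0, 0, 0],
    [255, 0.2, 0.01, -0.6, 0, 0, 0],
    [255, 0.2, 0.01, -0.7, 0, 0, 0],
    [255, 0.2, 0.01, -0.8, 0, 0, 0],
    [255, 0.2, 0.01, -0.8, 0, 0, 0]
  ]
}}

```text
t: 25.05
tcp_pos: [0.5428, 0.0662, 0.0571]
eef_rot: [-2.095, -2.334, 0.009]
wrist_force: [-2.5, 0.3, -2.9]
finger_gap: 0.096
grasp_force: 59.9
```

```bash
python3 -c "
from h import *
jp()"
```

```text
t 25.05 pos [542.78  66.18  57.14] yaw 6.16 z [-7.7e-03 -8.0e-04 -1.0e+00] F [-2.48  0.25 -2.88] M [-0.057  0.513  0.053] gap 0.096 g 59.86498842132278
X 546.77 Y 6.22 mm  Fx -2.43 Fy 0.52
```

Leaf 2 has entered freely. I go a little deeper, then ease back from the fence to feel the play.

{"method": "play_rows", "body": {
  "motion": [
    [255, 0, 0, -0.15, 0, 0, 0],
    [255, 0, 0, -0.3, 0, 0, 0],
    [255, 0, 0, -0.4, 0, 0, 0],
    [255, -0.04, 0, -0.4, 0, 0, 0],
    [255, -0.07, -0.01, -0.4, 0, 0, 0],
    [255, -0.1, -0.01, -0.4, 0, 0, 0],
    [255, -0.12, -0.01, -0.4, 0, 0, 0],
    [255, -0.14, -0.01, -0.4, 0, 0, 0],
    [255, -0.14, -0.01, -0.4, 0, 0, 0]
  ]
}}

```text
t: 25.8
tcp_pos: [0.5419, 0.0661, 0.0536]
eef_rot: [-2.096, -2.334, 0.007]
wrist_force: [0.8, 0.5, -0.7]
finger_gap: 0.095
grasp_force: 59.8
```

```bash
python3 -c "
from h import *
jp()"
```

```text
t 25.8 pos [541.94  66.11  53.62] yaw 6.16 z [-6.2e-03 -8.0e-04 -1.0e+00] F [ 0.83  0.53 -0.66] M [-0.006 -0.008  0.016] gap 0.095 g 59.83688022242859
X 545.92 Y 6.24 mm  Fx 0.88 Fy 0.44
```

{"method": "play_rows", "body": {
  "motion": [
    [255, -0.02, 0, 0, 0, 0, 0],
    [255, -0.04, 0, 0, 0, 0, 0],
    [255, -0.05, 0, 0, 0, 0, 0],
    [255, -0.05, 0, 0, 0, 0, 0]
  ]
}}

```text
t: 26.13
tcp_pos: [0.5412, 0.0661, 0.0535]
eef_rot: [-2.096, -2.334, 0.008]
wrist_force: [0.5, 0.0, -0.8]
finger_gap: 0.095
grasp_force: 59.8
```

```bash
python3 -c "
from h import *
jp()"
```

```text
t 26.13 pos [541.17  66.08  53.5 ] yaw 6.16 z [-6.9e-03 -8.0e-04 -1.0e+00] F [ 0.54  0.05 -0.77] M [ 0.019 -0.004  0.015] gap 0.095 g 59.83724000165239
X 545.16 Y 6.30 mm  Fx 0.54 Fy -0.01
```

{"method": "play_rows", "body": {
  "motion": [
    [255, -0.02, 0, 0, 0, 0, 0],
    [255, -0.04, 0, 0, 0, 0, 0],
    [255, -0.06, 0, 0, 0, 0, 0],
    [255, -0.06, 0, 0, 0, 0, 0]
  ]
}}

```text
t: 26.47
tcp_pos: [0.5407, 0.0661, 0.0535]
eef_rot: [-2.096, -2.334, 0.008]
wrist_force: [1.2, 0.1, -1.3]
finger_gap: 0.096
grasp_force: 59.6
```

```bash
python3 -c "
from h import *
jp()"
```

```text
t 26.47 pos [540.75  66.08  53.51] yaw 6.16 z [-6.4e-03 -8.0e-04 -1.0e+00] F [ 1.23  0.13 -1.28] M [ 0.033 -0.309 -0.028] gap 0.096 g 59.6199940983206
X 544.73 Y 6.35 mm  Fx 1.23 Fy -0.01
```

{"method": "play_rows", "body": {
  "motion": [
    [255, -0.02, 0, 0, 0, 0, 0],
    [255, -0.04, 0, 0, 0, 0, 0],
    [255, -0.04, 0, 0, 0, 0, 0],
    [255, -0.04, 0, 0, 0, 0, 0]
  ]
}}

```text
t: 26.8
tcp_pos: [0.5406, 0.0661, 0.0535]
eef_rot: [-2.096, -2.335, 0.007]
wrist_force: [5.0, 0.0, -3.7]
finger_gap: 0.099
grasp_force: 59.3
```

```bash
python3 -c "
from h import *
jp()"
```

```text
t 26.8 pos [540.56  66.06  53.55] yaw 6.15 z [-6.e-03 -8.e-04 -1.e+00] F [ 5.01  0.03 -3.71] M [ 0.026 -0.85  -0.053] gap 0.099 g 59.319575652480125
X 544.55 Y 6.34 mm  Fx 4.98 Fy -0.52
```

The stop contact is real. Fence-to-stop play with leaf 2 is about 1.9 mm, so the gap is about 6.9 mm. Leaf 2 goes in and leaf 3 binds. Now I set leaf 2 home on the floor against the fence.

{"method": "play_rows", "body": {
  "motion": [
    [255, 0.1, 0.01, 0, 0, 0, 0],
    [255, 0.2, 0.02, 0, 0, 0, 0],
    [255, 0.24, 0.03, 0, 0, 0, 0],
    [255, 0.24, 0.03, -0.15, 0, 0, 0],
    [255, 0.24, 0.03, -0.3, 0, 0, 0],
    [255, 0.24, 0.03, -0.45, 0, 0, 0],
    [255, 0.24, 0.03, -0.6, 0, 0, 0],
    [255, 0.24, 0.03, -0.7, 0, 0, 0],
    [255, 0.24, 0.03, -0.75, 0, 0, 0],
    [255, 0.24, 0.03, -0.77, 0, 0, 0]
  ]
}}

```text
t: 27.63
tcp_pos: [0.5425, 0.0664, 0.0458]
eef_rot: [-2.096, -2.334, 0.009]
wrist_force: [-0.3, -0.4, 1.4]
finger_gap: 0.096
grasp_force: 60.3
```

```bash
python3 - <<'E'
from h import *
import pickle
jp()
C=pickle.load(open('c0.pkl','rb'))
a=np.radians(6.2); ex=np.array([np.cos(a),np.sin(a)]); ey=np.array([-np.sin(a),np.cos(a)])
for n in C:
    P=cloud(C[n]); X=P[...,:2]@ex*1e3; Y=P[...,:2]@ey*1e3; z=P[...,2]*1e3
    yc=np.median(Y[(abs(X-553)<6)&(z>31)&(z<38)&(C[n]['depth']>0)])
    m=(C[n]['depth']>0)&(X>538)&(X<562)&(abs(Y-16.5)<5.5)&(z>5)&(z<40)
    o=np.argsort(X[m]); print(n,yc,[(round(float(x),1),round(float(h))) for x,h in zip(X[m][o],z[m][o])])
E
```

```text
t 27.63 pos [542.46  66.35  45.76] yaw 6.16 z [-7.3e-03 -8.0e-04 -1.0e+00] F [-0.28 -0.37  1.42] M [-0.054  0.252  0.065] gap 0.096 g 60.295538927894086
X 546.46 Y 6.43 mm  Fx -0.32 Fy -0.33
scene 29.538972767642306 [(538.0, 21), (538.1, 26), (538.5, 24), (540.1, 26), (540.7, 13), (541.1, 16), (541.5, 19), (541.8, 26), (541.8, 23), (543.4, 16), (544.4, 21), (545.0, 21), (547.1, 9), (548.0, 11), (549.9, 10), (550.3, 14), (550.4, 19), (550.6, 30), (550.7, 17), (551.0, 33), (551.1, 9), (551.2, 25), (551.3, 33), (551.4, 12), (551.4, 29), (551.4, 24), (551.7, 19), (552.4, 18), (552.6, 34), (552.8, 35), (552.8, 33), (553.6, 36), (554.3, 36), (556.5, 36), (556.8, 34), (558.4, 35), (559.3, 34), (559.5, 34)]
top 29.10823878044682 [(539.6, 27), (539.6, 25), (539.7, 23), (539.9, 27), (540.6, 24), (541.6, 26), (541.9, 26), (542.3, 25), (545.1, 11), (546.0, 16), (547.0, 9), (547.5, 11), (547.8, 8), (547.9, 11), (549.0, 12), (549.1, 17), (549.2, 14), (549.2, 18), (549.3, 12), (549.5, 26), (549.5, 30), (549.6, 25), (549.8, 22), (550.3, 24), (550.5, 35), (550.7, 32), (550.9, 34), (551.5, 33), (552.7, 38), (553.0, 35), (553.1, 32), (553.8, 33), (555.1, 38), (555.5, 33), (556.0, 35), (556.1, 31), (556.4, 34), (557.1, 37), (558.0, 34), (558.5, 33), (561.3, 20)]
```

Depth also puts the gap at no more than about 7.1 mm, which agrees with leaf 3 not fitting. Leaf 2 just touches the floor. I settle it and release.

{"method": "play_rows", "body": {
  "motion": [
    [255, 0, 0, -0.03, 0, 0, 0],
    [255, 0, 0, -0.03, 0, 0, 0],
    [228, 0, 0, -0.03, 0, 0, 0],
    [224, 0, 0, -0.03, 0, 0, 0],
    [220, 0, 0, -0.03, 0, 0, 0],
    [216, 0, 0, -0.03, 0, 0, 0],
    [210, 0, 0, -0.03, 0, 0, 0],
    [200, 0, 0, -0.03, 0, 0, 0],
    [180, 0, 0, -0.03, 0, 0, 0],
    [160, 0, 0, -0.03, 0, 0, 0]
  ],
  "newtons": 20
}}

```text
t: 28.47
tcp_pos: [0.5426, 0.0664, 0.0455]
eef_rot: [-2.096, -2.334, 0.008]
wrist_force: [0.1, 0.6, 0.2]
finger_gap: 0.371
grasp_force: 0.0
```

```bash
python3 -c "
from h import *
jp()"
```

```text
t 28.47 pos [542.58  66.37  45.47] yaw 6.16 z [-6.9e-03 -8.0e-04 -1.0e+00] F [0.05 0.61 0.19] M [ 0.025 -0.001  0.053] gap 0.371 g 0.0
X 546.59 Y 6.43 mm  Fx 0.12 Fy 0.60
```

{"method": "play_rows", "body": {
  "motion": [
    [160, 0, 0, 1, 0, 0, 0],
    [160, 0, 0, 3, 0, 0, 0],
    [160, 0, 0, 6, 0, 0, 0],
    [160, 0, 0, 8, 0, 0, 0],
    [160, -3, -3, 8.5, 0, 0, 0],
    [160, -6, -6, 8.5, 0, 0, 0],
    [160, -9, -9, 8.5, 0, 0, 0],
    [160, -12, -12, 8.5, 0, 0, 0],
    [160, -14, -15, 8.5, 0, 0, 0],
    [160, -14, -18, 8.5, 0, 0, 0]
  ]
}}

```text
t: 29.3
tcp_pos: [0.3988, -0.1142, 0.131]
eef_rot: [-2.094, -2.333, 0.009]
wrist_force: [0.2, -0.8, -0.8]
finger_gap: 0.371
grasp_force: 0.0
```

```bash
python3 - <<'E'
from h import *
import pickle
jp()
C={n:cams.read_camera(n) for n in('scene','top')}; pickle.dump(C,open('c5.pkl','wb'))
a=cv2.resize(C['scene']['image'][150:210,214:294],(400,300),interpolation=cv2.INTER_CUBIC)
b=cv2.resize(C['top']['image'][152:212,201:281],(400,300),interpolation=cv2.INTER_CUBIC)
cv2.imwrite('pics/end.png',np.hstack([a,b]))
a=np.radians(6.2); ex=np.array([np.cos(a),np.sin(a)]); ey=np.array([-np.sin(a),np.cos(a)])
for n in C:
    P=cloud(C[n]); X=P[...,:2]@ex*1e3; Y=P[...,:2]@ey*1e3; z=P[...,2]*1e3; ok=C[n]['depth']>0
    for lab,lo,hi in (('bar',44,54),('grip',73,84)):
        m=ok&(abs(X-546)<15)&(abs(Y-6)<45)&(z>lo)&(z<hi)
        if m.sum(): print(n,lab,m.sum(),'X',X[m].min(),X[m].max(),'Y',Y[m].min(),Y[m].max(),'z',np.median(z[m]))
E
```

```text
t 29.3 pos [ 398.78 -114.18  130.96] yaw 6.17 z [-8.8e-03 -2.0e-04 -1.0e+00] F [ 0.16 -0.85 -0.81] M [ 0.027 -0.061 -0.019] gap 0.371 g 0.0
X 383.85 Y -157.25 mm  Fx 0.06 Fy -0.86
scene bar 51 X 540.7619807456858 550.362392924988 Y -33.79586206253865 11.982293387833462 z 50.281682074234666
scene grip 20 X 541.8797130257642 549.4129863641316 Y -7.263170096172646 10.22213691382146 z 77.41453550903327
top bar 88 X 539.9054953276641 549.1921508089755 Y -31.29577441671964 44.01747076313932 z 50.85765504790807
top grip 46 X 539.3969096093716 549.1592451735706 Y -5.8334998478461255 17.69058072006266 z 78.08683659789834
```

View pics/end.png

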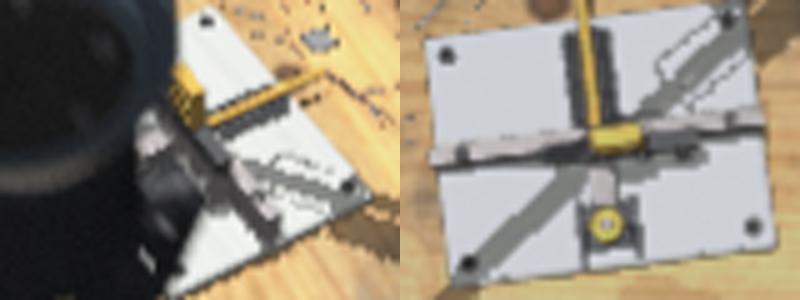

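The gauge stands upright by itself: grip top 78 mm, bar top 51 mm, back at the fence. Leaf 2 is over the stop (top crop 605,175). Handing in.

```bash
python3 -c "
from h import *
print(hand_in())"
```

```text
the job is handed in; nothing more can be done
None
```

The job is handed in: the gauge stands by itself with leaf 2 (5 mm) down on the floor of the gap. Leaf 1 went in freely; leaf 3 (7 mm) bound about 2 mm below the stop's top, though it slid some 5 mm in under light force (peak about 9 N) before I withdrew it, and I measured the gap at about 6.9 mm, only just under leaf 3's thickness.

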